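# Index the sample carousel and rack the red-capped tube

## Task

Turn the carousel's star wheel until the red-capped tube stands in the open gap in front of the clear guard, then draw that tube out and stand it upright, right down, in a free hole of the blue rack. Leave the other tubes in their places and do not disturb the squeeze bottle on the bench.

Things in the scene. Friction and masses are not known exactly. Their poses are not given: they have to be found in the camera images.
- carousel: fixed grey stand: base plate 130 x 150 x 10 mm, column, leaning spindle. Origin on the bench under the wheel; its own -x is the front; turned about z only. Wheel coordinates (mm): origin at (0, 0, 130) of this frame, z along the wheel's axis = (-0.423, 0, 0.906), so the wheel leans 25 degrees to the front, its near edge low; y as the stand's y; x = (0.906, 0, 0.423), to the rear.
- guard_edge (a point): middle of the yellow front edge (8 mm thick) of the fixed clear flat guard, wheel coordinates (-34, 0, 128). The guard covers x -38 to 90, y -85 to 85 at z 126 to 130 (edge 124 to 132, nut in the middle up to 144). It hangs 8 to 10 mm above the tubes' tops (z 116), so a tube comes out only in front of it, with its cup within about 30 degrees of straight front.
- gap (a point): where a tube's foot stands when its cup is at the gap, straight in front: wheel coordinates (-65, 0, 6). The tube there leans 25 degrees, along the wheel's axis, its top towards the front.
- wheel_hub (a point): point on the wheel's axis at the height of the cup floors, wheel coordinates (0, 0, 6). Turns with the wheel (its z is the wheel's axis). The wheel: disc 184 mm across; five grey square cups (40 wide outside, 34 inside, sides radial, 55 deep, rims at z 61), one every 72 degrees, centres 65 mm from the axis; five spokes midway between the cups.
- spoke0 (a point): centre of the black ball (20 mm) at the end of the spoke that follows the red tube's first cup 36 degrees anticlockwise, seen from above; 148 mm from the axis, z 56 in wheel coordinates. The other four follow every 72 degrees. Spokes are level steel bars 12 mm thick, centre line at z 56, from the hub to the balls, free to push from either side in front of the guard.
- wheel (a joint): angle turned by the star wheel since the start (rad, growing anticlockwise seen from above, stops at -6.3 and 6.3). At the start the red tube is under the guard, 1.9 to 4.4 rad anticlockwise of the gap. The wheel stays where it is left: friction 0.25 N m, about 2 N at the spoke ends. A stroke across the front turns it 1.2 to 1.5 rad, then the next spoke is taken.
- red_tube: the amber tube with the red cap, 110 mm long, 60 g: tube 30 mm across, foot tapered to 20 mm over the last 7 mm, ribbed cap 32 mm across on the top 30 mm (about 33 over the ribs). Origin at the centre of its underside, z along the tube to the cap. Starts in a cup of the wheel, where it may lean up to 5 degrees from the axis
- blue_tube: a like tube with a blue cap, in a cup of the wheel, 144 degrees anticlockwise (seen from above) from the red one; stays there
- white_tube: a like tube with a white cap, in a cup of the wheel, 216 degrees anticlockwise from the red one; stays there
- green_tube: a like tube with a green cap, standing in the far hole of the rack; stays there
- tube_rack: fixed blue rack 190 x 76 x 58 mm, origin at the centre of its underside, x along its row of three square holes (34 mm wide, 60 mm apart) in two plates with tops at z 24 and 58 mm; turned about z only
- hole_near (a point): centre of the near hole (rack x -60 mm) on the rack's inner floor, 6 mm above the bench, free at the start; a tube right down has its origin here
- hole_mid (a point): centre of the middle hole on the rack's inner floor, free at the start
- hole_far (a point): centre of the far hole (rack x +60 mm) on the rack's inner floor, taken by the green-capped tube
- squeeze: loose white squeeze bottle with a nozzle, 69 mm across, 214 high, right of the rack; bystander

How it is judged:
By the outcome, as a careful person would: the job done as asked, in the order asked, and still so for the second after the job is handed in, with the robot touching nothing.
It also fails if it takes over 69 s, if anything falls off the work surface, if the arm or the gripper's body presses on something with over 40 N, if the wrist force passes 120 N, or if a joint passes its speed limit or range.

## Robot

A 6-joint arm with a two-finger parallel gripper is mounted at the origin on a cart in front of the work surface, level with it; the furniture and walls round the work are solid. World frame = base frame: x ahead of the robot, y to its left, z up, the work surface at z = 0. Lengths are in m, angles in degrees, forces in N, time in s.
With the tool pointing down it reaches from about 0.4 to 0.825 m from the base axis. Payload 7 kg.
Tool frame: the origin (TCP) lies between the finger pads; the fingertips stand ctrl.tip_extent ahead of it and the grasp point (between the pads) lies 2 mm behind it (ctrl.tip_extent is the distance from the TCP to the fingertips, in m); z points along the fingers, y is the direction in which the jaws open and shut (so a half turn about z gives the same grasp; the last joint's range is limited). The gripper opens to 88 mm and grips with 3 to 60 N. Pads are 19 mm wide; open, the fingers measure 130 mm over their backs; the gripper's body (78 mm by 193 mm) begins 47 mm behind the grasp point.
Start: joints at [-58.78, 20.546, 0.682, 0, -70.136, -16.507], TCP at [0.171, -0.653, 0.216] pointing down, gripper open.
Joint ranges: [-176.03, 176.03], [-82.01, 121.73], [-58.28, 71.71], [-173.87, 95.51], [-174.79, -0.11], [-173.66, 173.66]. Speed limits (degrees/s): [136.94, 136.94, 172.46, 180, 180, 180].

## Interface

Orientations are given as [roll, pitch, yaw] about the fixed x, y, z axes, in that order (R = Rz(yaw) Ry(pitch) Rx(roll)).
In Python, from plant import ctrl gives the robot as it stands.
- The arm moves only by the shell command python3 -m handwheel 'ROWS' [OPENING]. ROWS is JSON, a list of rows, each a list of 6 numbers: the shift along the tool's x, y, z in m, then the turn, a rotation vector about the tool's x, y, z in rad. In form: [[dx, dy, dz, ax, ay, az], ...]. A call has 1 to 8 rows; each row is the pose to reach, as a shift and turn from the pose commanded when the call began, along the tool's axes at that moment; what a row does not reach only later rows make up. A row lasts 1/8 s, in which the tool goes at most 62.5 mm and 10.7 degrees, less where a joint would pass 70% of its speed; a pose out of reach is approached as far as the arm can. A call with a gripper value outside its range is refused whole. OPENING is the closure, from -1 (fully open) to 1 (shut), so that 0 is half open, set as the call begins (- or left out, the last holds). The fingers move at their own pace and stop on an object; the grip force is fixed at half the most. Time passes only in rows, so rows that repeat a pose let the fingers close. It gives the time, the measured TCP pose, the force and the opening at its end, in the units of the state.
- ctrl.get_obs(): the state, without advancing time (a new reading comes with each control period).
- ctrl.snapshot(name): name is "side" or "top" or "wrist"; returns a dict with "img" (400x640x3 uint8, blue, green, red), "fx", "fy", "cx", "cy" (pixels), "R" (3x3) and "t" (3): a world point X has camera coordinates R X + t. Camera axes: x right, y down, z forward; pixel columns grow to the right and rows downward; lengths in m; the calibration is good to about 2 mm. A picture is of the moment at which its call begins. There is no depth.
- ctrl.close_job(): hands the job in, once; it reports no verdict.
The state is a dict: "clock": time; "joint_pos": joint angles; "qvel": joint speeds; "tau": joint torques, N m; "tool_pos": TCP position; "orientation": TCP orientation; "force": force on the tool from outside, world axes, zero at the start; "moment": the same for the moment, N m; "opening": finger opening in m.
Only numpy, scipy, OpenCV 4.12 (cv2) and the standard library are available. Lean on these libraries where they do the work, as an engineer would, in place of code of your own. Each camera call takes 0.05 s, during which the arm holds its last target.

## Working session

There is one attempt and no reset: what is moved stays moved. The work goes in short steps, Python scripts to look and compute and a shell command to move; the robot and the scene stay as the last step left them, time stands still between calls to the robot, and variables do not carry over. Pictures are saved under pics/ and viewed, and the job is handed in when it is done.

```bash
ls; mkdir -p pics; cat > h.py <<'E'
import numpy as np, cv2
from plant import ctrl
def snap(n,name):
    s=ctrl.snapshot(n); cv2.imwrite(f'pics/{name}.png',s['img']); np.savez(f'pics/{name}.npz',**{k:np.array(v) for k,v in s.items()}); return s
E
python3 - <<'E'
from h import *
for n in ['side','top','wrist']:
    s=snap(n,n+'0'); R=np.array(s['R']); print(n,s['fx'],s['cx'],s['cy'],-R.T@np.array(s['t']),R[2])
print(ctrl.get_obs(),ctrl.tip_extent)
E
```

```text
pics
side 366.9211504647015 315.32922051221533 203.99720162750066 [ 0.57378632 -1.15222416  0.55691007] [ 0.0100705   0.93185946 -0.36267965]
top 390.67674359316374 321.18244790830516 201.21398086380643 [ 0.45542234 -0.2028694   1.37190689] [ 0.10910899 -0.00167189 -0.99402839]
wrist 308.98806176888604 321.8923662716342 200.73997787381072 [ 0.10533351 -0.67187534  0.38613791] [ 0.24952194  0.06682033 -0.96606099]
{'clock': 0.15, 'joint_pos': array([-5.87799472e+01,  2.05837204e+01,  6.48159889e-01, -1.38447297e-02,
       -7.01369971e+01, -1.65072576e+01]), 'qvel': array([-0.03098612, -0.11687728,  0.19815401,  0.01012925, -0.02728608,
        0.12407968]), 'tau': array([ 5.13957020e-04, -5.83272529e+01,  2.93295443e+01,  7.00127631e+00,
        8.80070584e-03, -1.12127491e-04]), 'tool_pos': array([ 0.17131514, -0.65251844,  0.21543881]), 'orientation': array([ 1.79926734e+02, -8.13775899e-03, -1.65291912e+02]), 'force': array([-0.36208279,  0.31071517, -0.20089919]), 'moment': array([0.032934  , 0.01036136, 0.03541952]), 'opening': 0.08760701626917128} 0.017
```

View pics/side0.png

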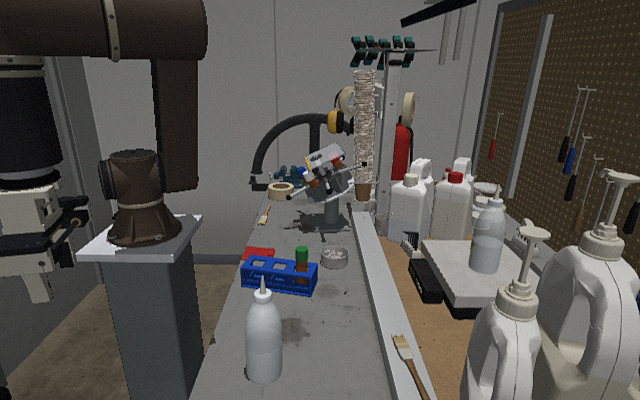

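View pics/top0.png

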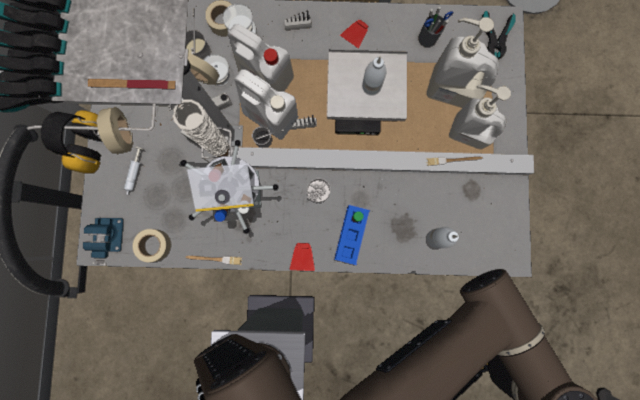

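View pics/wrist0.png

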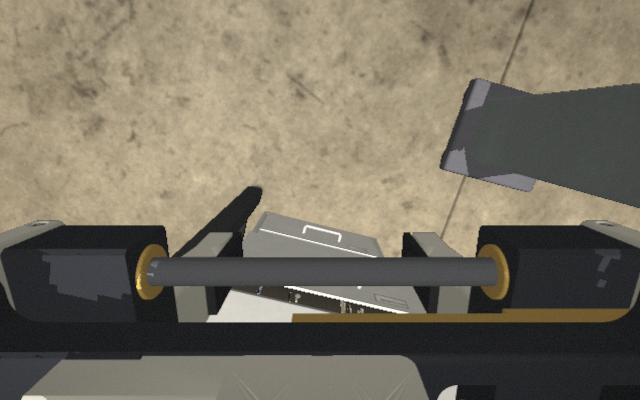

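The side view shows the rack at about (280,275) and the carousel at (325,185). In the top view the carousel guard is at (222,188), the rack at (352,235), the green cap at (358,216) and the squeeze bottle at (442,238). I'll enlarge both.

```bash
python3 - <<'E'
import cv2
im=cv2.imread('pics/top0.png'); cv2.imwrite('pics/top0c.png',cv2.resize(im[135:245,165:290],None,fx=6,fy=5.4,interpolation=cv2.INTER_CUBIC)[:600])
cv2.imwrite('pics/top0r.png',cv2.resize(im[195:275,300:420],None,fx=6,fy=6,interpolation=cv2.INTER_CUBIC))
im=cv2.imread('pics/side0.png'); cv2.imwrite('pics/side0c.png',cv2.resize(im[130:240,265:395],None,fx=5.4,fy=5.4,interpolation=cv2.INTER_CUBIC))
E
```

```text
(no output)
```

View pics/top0c.png

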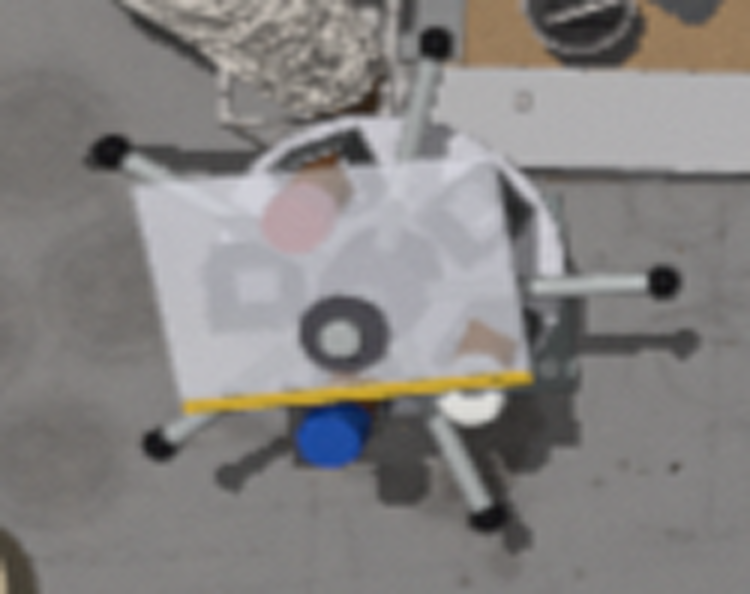

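View pics/top0r.png

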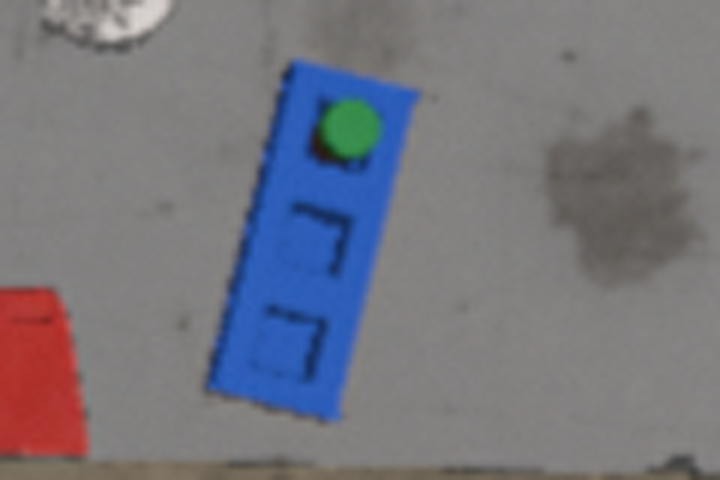

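View pics/side0c.png

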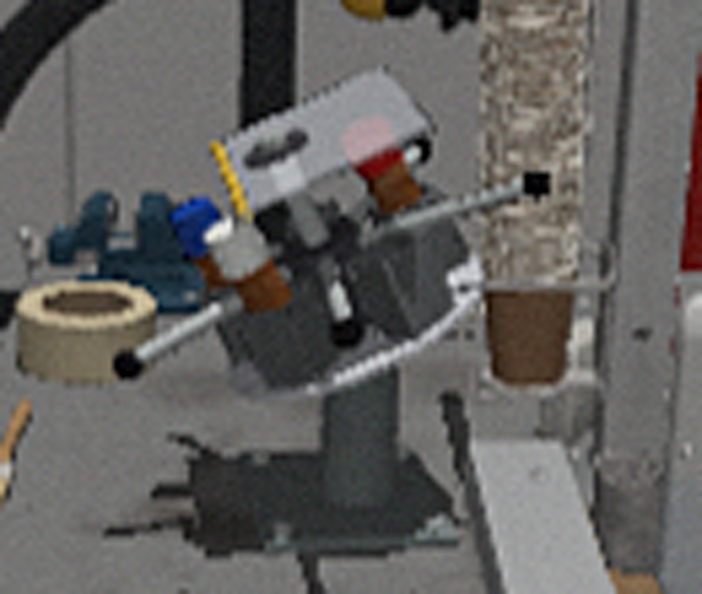

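The blue cap is almost at the gap and red is under the guard at the rear. That puts red about 216° anticlockwise of the gap, so the short way is about 144° anticlockwise. I'll fit the stand pose from the balls and the guard edge.

```bash
cat >> h.py <<'E'
from scipy.optimize import least_squares
from scipy.spatial.transform import Rotation as Ro
s25,c25=np.sin(np.radians(25)),np.cos(np.radians(25))
A=np.array([[c25,0,-s25],[0,1,0],[s25,0,c25]])   # wheel->stand
def w2w(p,st):  # wheel mm -> world m ; st=x,y,yaw
    q=np.atleast_2d(p)/1000@A.T+[0,0,.13]
    return q@Ro.from_euler('z',st[2]).as_matrix().T+[st[0],st[1],0]
def proj(X,s):
    c=np.atleast_2d(X)@np.array(s['R']).T+np.array(s['t'])
    return np.c_[s['fx']*c[:,0]/c[:,2]+s['cx'],s['fy']*c[:,1]/c[:,2]+s['cy']]
def ray(px,s,z):
    px=np.atleast_2d(px); R=np.array(s['R']);o=-R.T@np.array(s['t'])
    d=np.c_[(px[:,0]-s['cx'])/s['fx'],(px[:,1]-s['cy'])/s['fy'],np.ones(len(px))]@R
    return o+d*((z-o[2])/d[:,2])[:,None]
def balls(th): # th: angle of spoke about wheel z, 5 of them
    a=th+np.arange(5)*2*np.pi/5
    return np.c_[148*np.cos(a),148*np.sin(a),np.full(5,56)]
def dark(im,p,r=5,thr=55):
    x,y=np.round(p).astype(int); w=im[y-r:y+r+1,x-r:x+r+1].max(2)
    m=(w<thr); yy,xx=np.nonzero(m); return np.array([xx.mean()+x-r,yy.mean()+y-r]),m.sum()
E
python3 - <<'E'
from h import *
T=dict(np.load('pics/top0.npz'));S=dict(np.load('pics/side0.npz'))
bt=[dark(T['img'],p) for p in [(237.5,142.8),(183.3,163.1),(275.3,187),(246.2,230.4),(191.7,217)]]
bs=[dark(S['img'],p) for p in [(288.5,197.4),(364.3,163.9),(329.3,191.5)]]
print(bt,bs)
PT=np.array([b[0] for b in bt]);PS=np.array([b[0] for b in bs])
def res(v):
    B=w2w(balls(v[3]),v); pt=proj(B,T);ps=proj(B,S)
    r=[]
    for p in PT: d=pt-p; r+=list(d[np.argmin((d**2).sum(1))])
    for p in PS: d=ps-p; r+=list(d[np.argmin((d**2).sum(1))])
    E=w2w([[-34,85,128],[-34,-85,128]],v)
    r+=list((proj(E,T)-[(195.8,210.4),(253.3,205.2)]).ravel())
    return np.array(r)
best=min((least_squares(res,[.45,.13,y,th],loss='soft_l1') for th in np.arange(0,1.25,.2) for y in(-.2,0,.2)),key=lambda q:q.cost)
print(best.x,np.degrees(best.x[2:]),best.cost,res(best.x).reshape(-1,2).round(1))
# rack
hsv=cv2.cvtColor(T['img'],cv2.COLOR_BGR2HSV); m=cv2.inRange(hsv,(100,120,60),(125,255,255)); m[:, :320]=0;m[:,380:]=0
m=cv2.morphologyEx(m,cv2.MORPH_CLOSE,np.ones((9,9)))
c=max(cv2.findContours(m,0,1)[0],key=cv2.contourArea); r=cv2.minAreaRect(c); bp=cv2.boxPoints(r); W=ray(bp,T,.058)
print(r,W.round(4)); print('centre',W.mean(0),[np.linalg.norm(W[i]-W[i-1]) for i in range(4)])
g=cv2.inRange(hsv,(50,80,40),(80,255,255)); g[:, :340]=0; g[:,375:]=0; g[:200]=0;g[230:]=0
yy,xx=np.nonzero(g); print('green',xx.mean(),yy.mean(),ray((xx.mean(),yy.mean()),T,.11))
E
```

```text
[(array([237.04347826, 142.60869565]), np.int64(23)), (array([182.78571429, 162.67857143]), np.int64(28)), (array([275.1, 187. ]), np.int64(20)), (array([246.52, 230.16]), np.int64(25)), (array([190.66666667, 217.26666667]), np.int64(15))] [(array([288.13636364, 197.13636364]), np.int64(22)), (array([364.        , 163.61904762]), np.int64(21)), (array([328.04109589, 191.15068493]), np.int64(73))]
[ 0.63939912  0.08935029  0.13115131 -0.37696162] [  7.51441641 -21.59830991] 1.562359231046002 [[ 0.2  0.3]
 [ 0.6  0.3]
 [-0.1 -0. ]
 [-0.6  0.4]
 [ 0.6 -0. ]
 [-0.2 -0.2]
 [-0.4 -0.2]
 [ 0.7 -0.1]
 [-0.5 -0.2]
 [-0.  -1. ]]
((351.7353210449219, 234.55886840820312), (22.55581283569336, 56.510799407958984), 14.03624439239502) [[ 0.4065 -0.2527  0.058 ]
 [ 0.5912 -0.2948  0.058 ]
 [ 0.5746 -0.3691  0.058 ]
 [ 0.3904 -0.3259  0.058 ]]
centre [ 0.49068642 -0.31061823  0.058     ] [np.float64(0.07491565020917808), np.float64(0.18941879178123514), np.float64(0.07607716145764931), np.float64(0.18919011369148503)]
green 357.5131578947368 216.1184210526316 [[ 0.54859273 -0.3238517   0.11      ]]
```

Fit result:
- **Stand:** (0.639, 0.089), yaw 7.5°.
- **Wheel angles:** spokes at 194.4° and 122.4°; red cup at 14.4°, so it needs about +166° anticlockwise to reach 180°.
- **Rack:** centre (0.491, -0.311), yaw -13°. The green cap agrees with the far hole.

Next, a helper to plan the moves.

```bash
cat >> h.py <<'E'
ST=[0.6394,0.08935,0.13115]
def toolR(tilt,yaw=ST[2]): # tool z fwd-down tilted; tool x towards the robot side(-stand x) 
    t=np.radians(tilt); z=np.array([np.sin(t),0,-np.cos(t)]); x=np.array([-np.cos(t),0,-np.sin(t)]); y=np.cross(z,x)
    return Ro.from_euler('z',yaw).as_matrix()@np.c_[x,y,z]
def now():
    o=ctrl.get_obs(); return np.array(o['tool_pos']),Ro.from_euler('xyz',o['orientation'],degrees=True).as_matrix(),o
def rel(p,R):
    p0,R0,_=now(); return np.r_[R0.T@(np.array(p)-p0),Ro.from_matrix(R0.T@R).as_rotvec()].round(4).tolist()
def cen(a,rho,tool_half=(9.5,21),extra=0): # finger centre in wheel xy for bar angle a deg
    a=np.radians(a); d=np.array([np.cos(a),np.sin(a)]); n=np.array([-d[1],d[0]])
    return rho*d-(6+extra+tool_half[0]*abs(n[0])+tool_half[1]*abs(n[1]))*n
def push_tcp(a,rho,tilt=45,ztip=48,extra=0):
    c=cen(a,rho,extra=extra); R=toolR(tilt); tip=w2w([c[0],c[1],ztip],ST)[0]
    return tip-R[:,2]*.017,R
E
python3 - <<'E'
from h import *
print(toolR(0).round(2), now()[1].round(2))
for a in (194.4,163,235): print(a,push_tcp(a,125)[0],cen(a,125))
print(rel([.42,-.1,.36],toolR(0)), rel([.42,.1,.36],toolR(45)))
E
```

```text
[[-0.99 -0.13  0.  ]
 [-0.13  0.99  0.  ]
 [ 0.    0.   -1.  ]] [[-0.97 -0.25 -0.  ]
 [-0.25  0.97  0.  ]
 [ 0.    0.   -1.  ]]
194.4 [0.49259984 0.06667237 0.13133928] [-128.21099131   -3.28518684]
163 [0.49915607 0.13555182 0.13857059] [-111.10026725   64.14535243]
235 [ 0.5353932  -0.0127081   0.14628207] [-92.85333501 -87.58021847]
[-0.3808, 0.4715, -0.144, 0.0013, -0.0002, 0.1256] [-0.4316, 0.6649, -0.1438, 0.0505, -0.7846, 0.1185]
```

```bash
python3 -m handwheel '[[-0.03,0.03,-0.05,0,0,0],[-0.06,0.07,-0.1,0,0,0],[-0.38,0.47,-0.145,0,0,0.12],[-0.38,0.47,-0.145,0,0,0.12],[-0.38,0.47,-0.145,0,0,0.12],[-0.38,0.47,-0.145,0,0,0.12],[-0.38,0.47,-0.145,0,0,0.12],[-0.38,0.47,-0.145,0,0,0.12]]' 1
python3 - <<'E'
from h import *
p=w2w([-130,0,130],ST)[0];print(p, rel([.42,.06,.30],toolR(45)), ctrl.get_obs()['joint_pos'].round(1))
E
```

```text
clock: 1.15
tool_pos: [0.3601, -0.2343, 0.3465]
orientation: [-180.0, 0.0, -172.2]
force: [1.0, -0.6, -0.8]
opening: 0.0135
[0.46812325 0.06675737 0.19287964] [-0.0994, 0.2835, 0.0465, 0.002, -0.7847, 0.0052] [ -6.5  -7.2 -14.7  -0.  -82.4 -75.6]
```

```bash
python3 -m handwheel '[[-0.1,0.284,0.046,0,-0.785,0],[-0.1,0.284,0.046,0,-0.785,0],[-0.1,0.284,0.046,0,-0.785,0],[-0.1,0.284,0.046,0,-0.785,0],[-0.1,0.284,0.046,0,-0.785,0],[-0.1,0.284,0.046,0,-0.785,0],[-0.1,0.284,0.046,0,-0.785,0]]'
python3 - <<'E'
from h import *
print(ctrl.get_obs()['joint_pos'].round(1))
for z in (100,48):
  p,R=push_tcp(194.4,125,ztip=z,extra=6); print(p,rel(p,R))
E
```

```text
clock: 2.02
tool_pos: [0.437, 0.0558, 0.3457]
orientation: [178.9, 42.1, -172.3]
force: [0.4, -1.1, -1.0]
opening: 0.0004
[  56.   -37.7  -58.2   42.5  -46.4 -161.7]
[0.4687117  0.06938319 0.17783668] [0.0878, 0.0065, 0.147, 0.0207, -0.0507, 0.002]
[0.49049913 0.07225711 0.13070868] [0.1031, 0.0055, 0.1967, 0.0207, -0.0507, 0.002]
```

```bash
python3 - <<'E'
from h import *
for z in (100,48):
  p,R=push_tcp(194.4,125,ztip=z,extra=6,tilt=35); print(p,rel(p,R))
E
```

```text
[0.47096223 0.06968005 0.17974145] [0.0849, 0.0065, 0.1471, 0.0205, 0.1239, 0.0038]
[0.49274965 0.07255397 0.13261345] [0.1002, 0.0055, 0.1968, 0.0205, 0.1239, 0.0038]
```

```bash
python3 -m handwheel '[[0.085,0.0065,0.147,0.02,0.124,0.004],[0.085,0.0065,0.147,0.02,0.124,0.004],[0.085,0.0065,0.147,0.02,0.124,0.004],[0.085,0.0065,0.147,0.02,0.124,0.004]]'
python3 - <<'E'
from h import *
print(ctrl.get_obs()['joint_pos'].round(1))
for z in (100,48):
  p,R=push_tcp(194.4,125,ztip=z,extra=6,tilt=35); print(p,rel(p,R))
E
```

```text
clock: 2.52
tool_pos: [0.4917, 0.0587, 0.2143]
orientation: [179.1, 30.8, -172.4]
force: [-0.8, -0.3, 0.1]
opening: 0.0002
[  36.8  -16.   -58.2   35.6  -24.  -148.7]
[0.47096223 0.06968005 0.17974145] [0.0342, 0.0133, 0.0201, 0.0166, -0.0735, 0.0003]
[0.49274965 0.07255397 0.13261345] [0.0394, 0.0124, 0.0719, 0.0166, -0.0735, 0.0003]
```

```bash
python3 - <<'E'
from h import *
for z in (80,52):
  p,R=push_tcp(194.4,138,ztip=z,extra=6,tilt=33); print(p,rel(p,R))
E
```

```text
[0.46893866 0.06615215 0.15662568] [0.0481, 0.0097, 0.0387, 0.0166, -0.0386, 0.0006]
[0.48067035 0.06769965 0.13124906] [0.0509, 0.0093, 0.0665, 0.0166, -0.0386, 0.0006]
```

```bash
python3 -m handwheel '[[0.048,0.01,0.039,0.017,-0.039,0],[0.048,0.01,0.039,0.017,-0.039,0],[0.048,0.01,0.039,0.017,-0.039,0]]'
python3 - <<'E'
from h import *
print(ctrl.get_obs()['joint_pos'].round(1))
for z in (80,52):
  p,R=push_tcp(194.4,138,ztip=z,extra=6,tilt=33); print(p,rel(p,R))
E
```

```text
clock: 2.9
tool_pos: [0.4922, 0.06, 0.1994]
orientation: [178.4, 29.6, -172.3]
force: [0.4, -0.3, 1.0]
opening: 0.0006
[  36.   -14.3  -58.2   33.6  -22.2 -146.6]
[0.46893866 0.06615215 0.15662568] [0.0405, 0.0085, 0.0265, 0.0301, -0.0586, 0.0016]
[0.48067035 0.06769965 0.13124906] [0.0428, 0.0076, 0.0544, 0.0301, -0.0586, 0.0016]
```

Elbow joint 3 is at its limit (-58°), so the reach limits how far the tool can tilt. I'll fit a simple arm model to the recorded joints and poses to choose a reachable tool pose.

```bash
cat > kin.py <<'E'
import numpy as np
from scipy.optimize import least_squares
from scipy.spatial.transform import Rotation as Ro
def e(ax,d): return Ro.from_euler(ax,d,degrees=True).as_matrix()
LIM=np.array([[-176.03,176.03],[-82.01,121.73],[-58.28,71.71],[-173.87,95.51],[-174.79,-.11],[-173.66,173.66]])
def fk(q,k,s4=1,s6=1,T=np.eye(3)):
    h,x0,a2,a3,c,ys,yw,d6=k
    R1=e('z',q[0]); p=np.array([0,0,h]); R2=R1@e('y',q[1]); F=R1@e('y',q[1]-q[2])
    p=p+R1@[x0,ys,0]+R2@[0,0,a2]+F@[a3,0,c]
    W=F@e('x',s4*q[3])@e('y',-q[4]); p=p+W@[d6,yw,0]
    return p,W@e('x',s6*q[5])@T
D=[([-58.78,20.5837,.64816,-.0138,-70.137,-16.507],[.17132,-.65252,.21544],[179.93,-.008,-165.29]),
([-6.5,-7.2,-14.7,0,-82.4,-75.6],[.3601,-.2343,.3465],[-180,0,-172.2]),
([56.,-37.7,-58.2,42.5,-46.4,-161.7],[.437,.0558,.3457],[178.9,42.1,-172.3]),
([36.8,-16,-58.2,35.6,-24,-148.7],[.4917,.0587,.2143],[179.1,30.8,-172.4]),
([36,-14.3,-58.2,33.6,-22.2,-146.6],[.4922,.06,.1994],[178.4,29.6,-172.3])]
E
python3 - <<'E'
from kin import *
import itertools
for s4,s6 in itertools.product((1,-1),(1,-1)):
    Rm=[e('xyz',d[2]) for d in D]
    W=[fk(d[0],np.zeros(8),s4,s6)[1] for d in D]
    Ts=[w.T@r for w,r in zip(W,Rm)]; T=Ts[0]
    er=[np.degrees(Ro.from_matrix(T.T@t).magnitude()) for t in Ts]
    f=lambda k:np.r_[np.concatenate([fk(d[0],k,s4,s6)[0]-d[1] for d in D]),1e-3*(k[[1,4]])]
    r=least_squares(f,[.3,0,.4,.4,0,0,-.19,.2])
    print(s4,s6,np.round(er,2),r.cost**.5,r.x.round(4)); print(T.round(2).tolist())
E
```

```text
1 1 [  0.   118.28 140.31 162.47 163.46] 0.04029829214851379 [-0.2539  0.0624  0.4278  0.3871  0.1542 -0.5204  0.3331 -0.0658]
[[0.0, -0.0, 1.0], [-0.84, 0.54, 0.0], [-0.54, -0.84, 0.0]]
1 -1 [ 0.    0.15 84.94 71.16 67.27] 0.04029829214851379 [-0.2539  0.0624  0.4278  0.3871  0.1542 -0.5204  0.3331 -0.0658]
[[0.0, -0.0, 1.0], [-1.0, 0.0, 0.0], [-0.0, -1.0, -0.0]]
-1 1 [  0.   118.29  69.6   95.58  99.89] 0.0007401629155182928 [ 1.986e-01 -4.000e-04  6.009e-01  4.638e-01  3.000e-04  3.000e-04
 -1.921e-01  3.879e-01]
[[0.0, 0.0, 1.0], [-0.84, 0.54, -0.0], [-0.54, -0.84, 0.0]]
-1 -1 [0.   0.14 0.12 0.06 0.1 ] 0.0007401629155182928 [ 1.986e-01 -4.000e-04  6.009e-01  4.638e-01  3.000e-04  3.000e-04
 -1.921e-01  3.879e-01]
[[0.0, 0.0, 1.0], [-1.0, -0.0, 0.0], [0.0, -1.0, 0.0]]
```

The arm model fits to under 1 mm and 0.15°. Now I'll check which tool leans are reachable for pushing and for the grasp at the gap.

```bash
cat >> kin.py <<'E'
K=[.1986,0,.6009,.4638,0,0,-.1921,.3879]; TT=np.array([[0,0,1.],[-1,0,0],[0,-1,0]])
def FK(q): return fk(q,K,-1,-1,TT)
def ik(p,R,q0s):
    best=None
    for q0 in q0s:
        f=lambda q:np.r_[(FK(q)[0]-p)*1000,np.degrees(Ro.from_matrix(FK(q)[1].T@R).as_rotvec())*3]
        r=least_squares(f,np.clip(q0,LIM[:,0]+.5,LIM[:,1]-.5),bounds=(LIM[:,0],LIM[:,1]),max_nfev=60)
        if best is None or r.cost<best.cost: best=r
        if best.cost<.01: break
    return best.x,best.cost
Q0=[[36,-14,-55,33,-22,-146],[56,-37,-57,42,-46,-160],[0,-7,-14,0,-82,-75],[20,0,-40,-30,-40,-100],[20,-20,-40,60,-60,-160]]
E
python3 - <<'E'
from h import *; from kin import *
for tilt in (25,30,35):
  for roll in (-30,-15,0,15,30):
    out=[]
    for a in (150,175,195,220,235):
      c=cen(a,138); R0=toolR(tilt); 
      # lateral lean about stand x axis
      ax=Ro.from_euler('z',ST[2]).as_matrix()@[1,0,0]
      R=Ro.from_rotvec(np.radians(roll)*ax).as_matrix()@R0
      p=w2w([c[0],c[1],52],ST)[0]-R[:,2]*.017
      q,cst=ik(p,R,Q0); out.append('%.1f/%d'%(cst,q[2]))
    print(tilt,roll,out)
R=toolR(25)
for yaw in (-30,-15,0,15,30):
  p=w2w([-65,0,100],ST)[0]; ou=[]
  for dz in (0,.06,.1):
    pp=p-R[:,2]*dz; q,c=ik(pp+R[:,2]*.002,R@e('z',yaw),Q0); ou.append((round(c,1),q.round(0).tolist()))
  print(yaw,ou)
E
```

```text
25 -30 ['41.8/-51', '78.0/-57', '166.3/-58', '241.7/-58', '166.4/-58']
25 -15 ['5.4/-55', '59.4/-58', '137.1/-58', '106.0/-58', '37.2/-58']
25 0 ['0.0/-57', '24.7/-58', '21.6/-58', '0.0/-56', '0.0/-50']
25 15 ['0.0/-48', '0.0/-48', '0.0/-42', '0.0/-34', '0.0/-29']
25 30 ['0.0/-30', '0.0/-30', '0.0/-28', '0.0/-23', '0.0/-19']
30 -30 ['218.1/-53', '313.4/-58', '535.6/-58', '663.5/-58', '530.5/-58']
30 -15 ['129.7/-57', '324.3/-58', '481.5/-58', '407.1/-58', '249.7/-58']
30 0 ['99.9/-58', '226.7/-58', '198.1/-58', '54.5/-58', '3.4/-58']
30 15 ['15.9/-58', '4.0/-58', '0.0/-50', '0.0/-38', '0.0/-32']
30 30 ['0.0/-33', '0.0/-33', '0.0/-31', '0.0/-26', '0.0/-22']
35 -30 ['532.8/-55', '758.0/-58', '1115.8/-58', '1293.9/-58', '1098.6/-58']
35 -15 ['423.2/-58', '802.2/-58', '1034.8/-58', '894.6/-58', '639.7/-58']
35 0 ['415.8/-58', '625.2/-58', '526.6/-58', '223.2/-58', '84.7/-58']
35 15 ['171.3/-58', '84.8/-58', '7.8/-58', '0.0/-40', '0.0/-34']
35 30 ['0.0/-35', '0.0/-35', '0.0/-33', '0.0/-28', '0.0/-24']
-30 [(np.float64(0.0), [35.0, -5.0, -48.0, 26.0, -27.0, -109.0]), (np.float64(0.0), [39.
[... 157 characters left out ...]
 -124.0]), (np.float64(0.0), [39.0, -12.0, -44.0, 21.0, -38.0, -120.0]), (np.float64(0.0), [41.0, -15.0, -41.0, 19.0, -45.0, -120.0])]
0 [(np.float64(0.0), [35.0, -5.0, -48.0, 26.0, -27.0, -139.0]), (np.float64(0.0), [39.0, -12.0, -44.0, 21.0, -38.0, -135.0]), (np.float64(0.0), [41.0, -15.0, -41.0, 19.0, -45.0, -135.0])]
15 [(np.float64(0.0), [35.0, -5.0, -48.0, 26.0, -27.0, -154.0]), (np.float64(0.0), [39.0, -12.0, -44.0, 21.0, -38.0, -150.0]), (np.float64(0.0), [41.0, -15.0, -41.0, 19.0, -45.0, -150.0])]
30 [(np.float64(0.0), [35.0, -5.0, -48.0, 26.0, -27.0, -169.0]), (np.float64(0.0), [39.0, -12.0, -44.0, 21.0, -38.0, -165.0]), (np.float64(0.0), [41.0, -15.0, -41.0, 19.0, -45.0, -165.0])]
```

```bash
cat >> h.py <<'E'
def pushR(tilt=28,roll=15):
    ax=Ro.from_euler('z',ST[2]).as_matrix()@[1,0,0]
    return Ro.from_rotvec(np.radians(roll)*ax).as_matrix()@toolR(tilt)
def pp(a,z=52,rho=146,extra=4,tilt=28,roll=15):
    c=cen(a,rho,extra=extra);R=pushR(tilt,roll); return w2w([c[0],c[1],z],ST)[0]-R[:,2]*.017,R
E
python3 - <<'E'
from h import *; from kin import *
for t,r in ((28,15),(30,20),(28,20)):
  for a,z in ((160,90),(160,52),(175,52),(194,52),(194,90),(215,52),(237,52),(237,90)):
    p,R=pp(a,z,tilt=t,roll=r); q,c=ik(p,R,Q0); print(t,r,a,z,round(c,2),q.round(0),p.round(3))
p,R=pp(194.4,80,extra=10); print(rel(p,R)); p,R=pp(194.4,52,extra=10); print(rel(p,R))
E
```

```text
28 15 160 90 0.0 [  43.  -13.  -57.   19.  -15. -147.] [0.471 0.145 0.173]
28 15 160 52 2.98 [  40.   -7.  -58.   19.   -8. -144.] [0.486 0.147 0.138]
28 15 175 52 0.03 [  37.   -8.  -58.   12.   -8. -135.] [0.476 0.109 0.131]
28 15 194 52 0.0 [  28.   -7.  -49.  -10.  -17. -105.] [0.476 0.06  0.128]
28 15 194 90 0.0 [  30.  -13.  -50.   -5.  -22. -112.] [0.46  0.058 0.163]
28 15 215 52 0.0 [ 13.  -4. -40. -24. -26. -81.] [0.493 0.009 0.133]
28 15 237 52 0.0 [  3.   1. -31. -28. -34. -69.] [ 0.531 -0.036  0.148]
28 15 237 90 0.0 [  4.  -4. -31. -25. -37. -74.] [ 0.515 -0.038  0.182]
30 20 160 90 0.0 [  41.  -13.  -56.    9.  -11. -137.] [0.47  0.144 0.172]
30 20 160 52 0.0 [  39.   -7.  -58.    9.   -3. -136.] [0.486 0.146 0.138]
30 20 175 52 0.0 [  32.   -7.  -49.  -16.  -13. -105.] [0.476 0.107 0.131]
30 20 194 52 0.0 [ 17.  -5. -41. -32. -24. -79.] [0.476 0.059 0.128]
30 20 194 90 0.0 [ 20. -11. -43. -24. -26. -90.] [0.46  0.057 0.162]
30 20 215 52 0.0 [  4.  -2. -35. -38. -32. -64.] [0.493 0.007 0.133]
30 20 237 52 0.0 [ -4.   2. -28. -39. -39. -57.] [ 0.53  -0.037  0.147]
30 20 237 90 0.0 [ -4.  -2. -28. -35. -42. -62.] [ 0.514 -0.04   0.181]
28 20 160 90 0.0 [  40.  -12.  -50.   -1.  -17. -126.] [0.471 0.144 0.172]
28 20 160 52 0.0 [  37.   -6.  -49.   -7.  -13. -118.] [0.487 0.146 0.138]
28 20 175 52 0.0 [  29.   -6.  -45.  -20.  -18. -100.] [0.476 0.107 0.131]
28 20 194 52 0.0 [ 16.  -4. -40. -31. -26. -80.] [0.476 0.059 0.128]
28 20 194 90 0.0 [ 19. -10. -41. -24. -29. -88.] [0.461 0.057 0.162]
28 20 215 52 0.0 [  4.  -1. -34. -36. -34. -66.] [0.494 0.007 0.133]
28 20 237 52 0.0 [ -4.   3. -27. -37. -40. -60.] [ 0.531 -0.038  0.147]
28 20 237 90 0.0 [ -3.  -1. -27. -34. -44. -64.] [ 0.515 -0.04   0.182]
[0.048, 0.0065, 0.0261, -0.1994, 0.0263, 0.129]
[0.0502, 0.0056, 0.054, -0.1994, 0.0263, 0.129]
```

```bash
sed -i 's/tilt=28,roll=15/tilt=28,roll=20/g' h.py; python3 - <<'E'
from h import *
p,R=pp(194.4,85,extra=18); print(rel(p,R)); p,R=pp(194.4,52,extra=18); print(rel(p,R))
E
```

```text
[0.0497, 0.0131, 0.0215, -0.2759, 0.0254, 0.171]
[0.0524, 0.0121, 0.0544, -0.2759, 0.0254, 0.171]
```

```bash
python3 -m handwheel '[[0.05,0.013,0.01,-0.276,0.025,0.171],[0.05,0.013,0.02,-0.276,0.025,0.171],[0.05,0.013,0.02,-0.276,0.025,0.171],[0.052,0.012,0.035,-0.276,0.025,0.171],[0.052,0.012,0.05,-0.276,0.025,0.171],[0.052,0.012,0.054,-0.276,0.025,0.171],[0.052,0.012,0.054,-0.276,0.025,0.171]]'
python3 - <<'E'
from h import *
print(ctrl.get_obs()['joint_pos'].round(1))
snap('wrist','w1');snap('top','t1')
p,R=pp(194.4,52,extra=18); print(p,rel(p,R))
for a in (200,206,213,220,226,232,237,240): p,R=pp(a,52,extra=-4);print(a,rel(p,R))
im=cv2.imread('pics/t1.png'); cv2.imwrite('pics/t1c.png',cv2.resize(im[135:245,165:290],None,fx=6,fy=5.4,interpolation=cv2.INTER_CUBIC)[:600])
E
```

```text
clock: 3.78
tool_pos: [0.4715, 0.0708, 0.1264]
orientation: [157.6, 26.1, 177.2]
force: [-0.8, 0.4, 0.8]
opening: 0.0003
[ 19.6  -5.1 -41.5 -28.7 -24.2 -83.9]
[0.47170496 0.07105574 0.12656061] [-0.0002, 0.0001, 0.0003, 0.0, -0.0008, 0.0005]
200 [-0.013, -0.0321, -0.0099, 0.0, -0.0008, 0.0005]
206 [-0.0189, -0.0458, -0.0142, 0.0, -0.0008, 0.0005]
213 [-0.0279, -0.061, -0.0189, 0.0, -0.0008, 0.0005]
220 [-0.0389, -0.0754, -0.0233, 0.0, -0.0008, 0.0005]
226 [-0.0501, -0.0867, -0.0267, 0.0, -0.0008, 0.0005]
232 [-0.0627, -0.0969, -0.0297, 0.0, -0.0008, 0.0005]
237 [-0.0741, -0.1044, -0.0318, 0.0, -0.0008, 0.0005]
240 [-0.0814, -0.1085, -0.0329, 0.0, -0.0008, 0.0005]
```

View pics/w1.png

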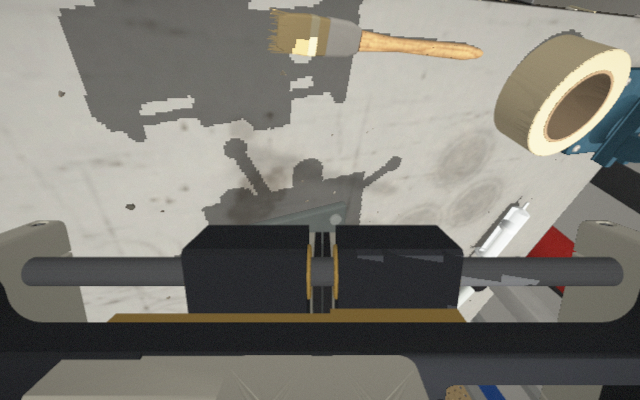

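View pics/t1c.png

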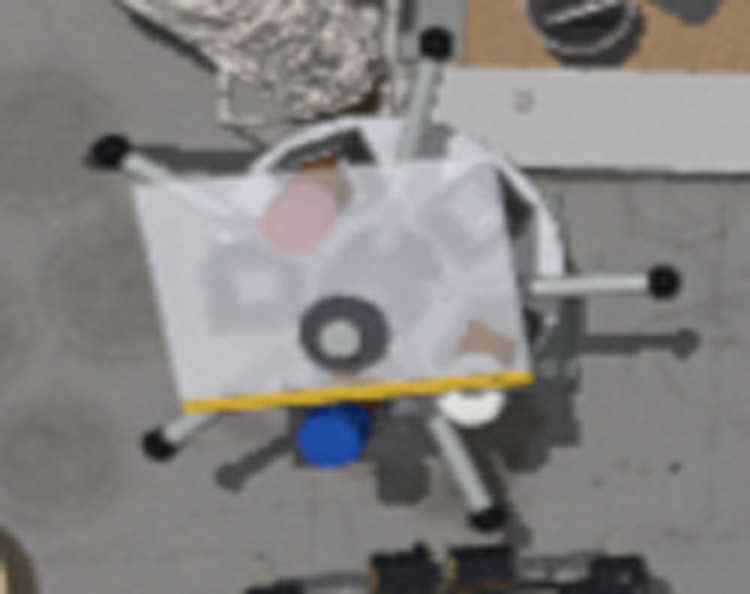

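```bash
python3 - <<'E'
from h import *
T=dict(np.load('pics/t1.npz')); W=dict(np.load('pics/w1.npz'))
p,R,_=now(); tip=p+R[:,2]*.017; B=w2w(balls(np.radians(194.4)),ST)[:1]
for n,X in (('tcp',p),('tip',tip),('ball',B)):
  a=proj(X,T)[0]; print(n,X,a,((a-[165,135])*[6,5.4]).round(), proj(X,W)[0].round())
E
```

```text
tcp [0.47144036 0.0709034  0.12666834] [233.22553019 236.68022731] [409. 549.] [324. 237.]
tip [0.47866945 0.07703798 0.11255781] [232.39295124 234.45130005] [404. 537.] [324. 227.]
ball [[0.49194614 0.03277486 0.12017078]] [245.93692715 230.59456736] [486. 516.] [257. 263.]
```

The wrist view shows the closed fingers near (324,227). Ball 194° would be hidden behind the left block at about (257,263). The top view shows the blades just in front of, and left of, the ball at crop (486,516). Starting stroke A.

```bash
python3 -m handwheel '[[-0.007,-0.016,-0.005,0,0,0],[-0.013,-0.032,-0.01,0,0,0],[-0.019,-0.046,-0.014,0,0,0],[-0.028,-0.061,-0.019,0,0,0],[-0.039,-0.075,-0.023,0,0,0],[-0.05,-0.087,-0.027,0,0,0],[-0.063,-0.097,-0.03,0,0,0],[-0.074,-0.104,-0.032,0,0,0]]'
cat >> h.py <<'E'
def wheel(name,lo,hi):
    """spoke angle in [lo,hi] from visible balls in top view: dark blobs near the predicted ring"""
    s=snap('top',name); best=[]
    for a in np.arange(lo,hi,.5):
        sc=0
        P=proj(w2w(balls(np.radians(a)),ST),s)
        for (x,y) in P:
            x,y=int(round(x)),int(round(y)); sc+=(s['img'][y-1:y+2,x-1:x+2].max(2)<60).mean()
        best.append((sc,a))
    b=np.array(best); m=b[:,0]>=b[:,0].max()-.25; return b[m,1].mean(),b[:,0].max(),m.sum()
def crop(name): 
    im=cv2.imread(f'pics/{name}.png'); cv2.imwrite(f'pics/{name}c.png',cv2.resize(im[135:245,165:290],None,fx=6,fy=5.4,interpolation=cv2.INTER_CUBIC)[:600])
E
python3 - <<'E'
from h import *
print(wheel('t2',200,272)); crop('t2')
E
```

```text
clock: 4.88
tool_pos: [0.5378, -0.0413, 0.1503]
orientation: [157.6, 26.1, 177.2]
force: [-0.2, -0.4, -0.0]
opening: 0.0005
(np.float64(266.5), np.float64(4.777777777777778), np.int64(7))
```

View pics/t2c.png

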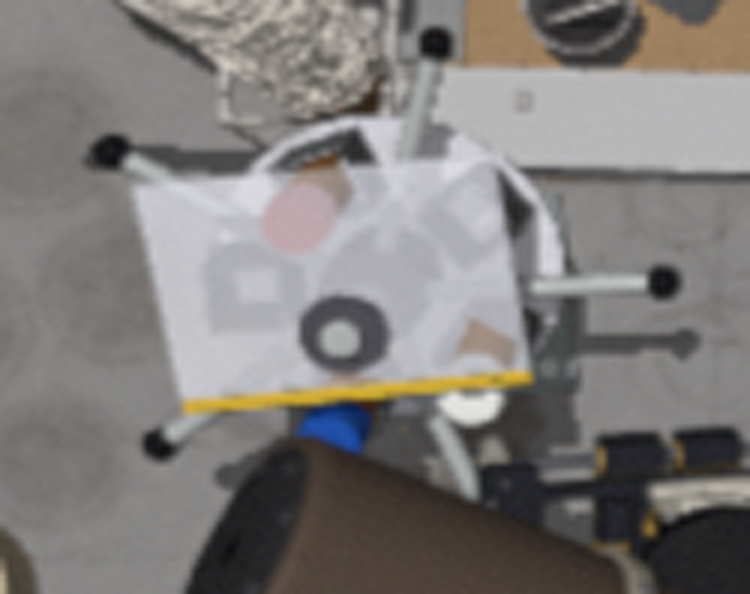

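The top view shows the wheel has not moved: the black balls are unchanged and the fingers are now right of the ball. So the fingertips missed the spoke. I'll triangulate the ball from the first pictures to find out why.

```bash
python3 - <<'E'
from h import *
T=dict(np.load('pics/top0.npz'));S=dict(np.load('pics/side0.npz'))
def tri(a,b):
    f=lambda X:np.r_[proj(X,T)[0]-a,proj(X,S)[0]-b]
    r=least_squares(f,[.5,.05,.12]); return r.x,r.fun
print(tri((246.5,230.2),(288.1,197.1)))
B=w2w(balls(np.radians(194.4)),ST); print(B.round(3)); print(proj(B,T).round(1),proj(B,S).round(1))
p,R,o=now(); tip=p+R[:,2]*.017
def w_of(X): 
    Rz=Ro.from_euler('z',ST[2]).as_matrix(); q=(np.array(X)-[ST[0],ST[1],0])@Rz; return (q-[0,0,.13])@A*1000
print('tip wheel',w_of(tip), w_of(tri((246.5,230.2),(288.1,197.1))[0]))
s=snap('side','s2'); print(proj(tip,s),proj(p,s)); im=s['img'];cv2.imwrite('pics/s2c.png',cv2.resize(im[100:240,235:395],None,fx=4.2,fy=4.2,interpolation=cv2.INTER_CUBIC))
snap('wrist','w2'); 
E
```

```text
(array([0.49295876, 0.03097341, 0.12035448]), array([ 0.00526049,  0.09004431,  0.09675492, -0.00568851]))
[[ 0.492  0.033  0.12 ]
 [ 0.627 -0.061  0.177]
 [ 0.747  0.049  0.239]
 [ 0.686  0.21   0.221]
 [ 0.528  0.201  0.147]]
[[245.9 230.6]
 [275.  187. ]
 [237.2 142.9]
 [183.3 162.9]
 [191.3 217.2]] [[287.9 197. ]
 [328.7 191. ]
 [363.6 163.4]
 [341.8 156.7]
 [300.2 175.4]]
tip wheel [ -95.49276876 -112.06616687   51.86726038] [-142.57632695  -38.72450646   55.84178003]
[[303.30534358 199.74560731]] [[301.02932927 196.2783739 ]]
```

View pics/s2c.png

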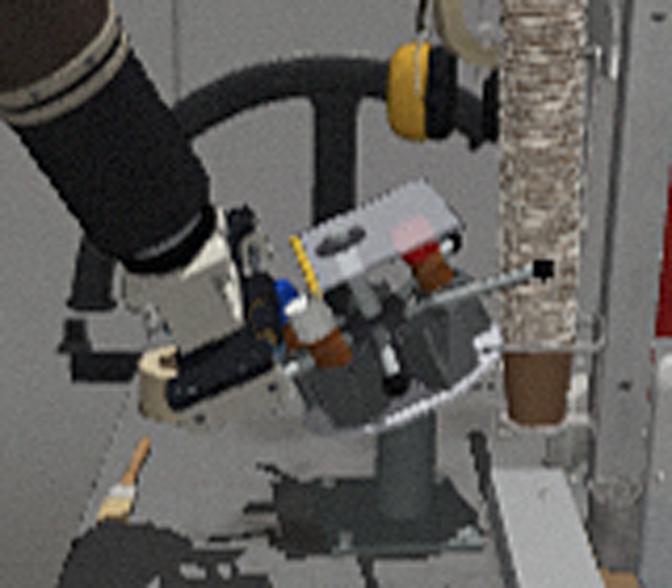

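View pics/w2.png

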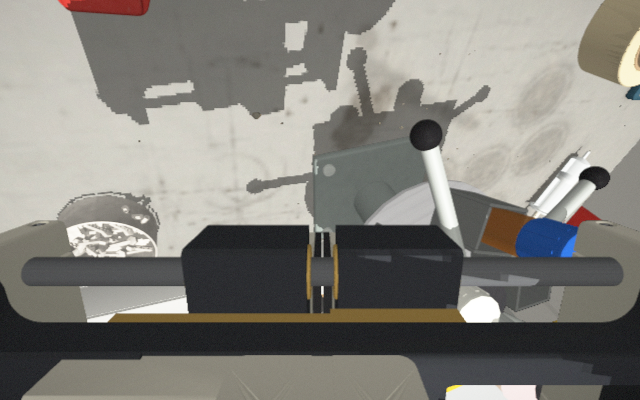

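```bash
python3 - <<'E'
from h import *
W=dict(np.load('pics/w2.npz')); p,R,o=now()
B=w2w(balls(np.radians(194.4)),ST); print(proj(B,W).round(1))
Rw,tw=W['R'],W['t']; cam=-Rw.T@tw; print('cam in tool',R.T@(cam-p), 'cam axes in tool',(R.T@Rw.T).round(3))
print(proj(w2w([[-34,0,128],[-65*np.cos(.377),65*np.sin(.377),116]],ST),W))
W1=dict(np.load('pics/w1.npz')); print(proj(B,W1).round(1))
# bench marks: tip
for d in (-.08,-.045,0,.017):
  for yy in (-.021,.021): print(d,yy,proj(p+R@[0,yy,d],W).round(0), proj(p+R@[.0095,yy,d],W).round(0))
print(o['joint_pos'].round(1))
E
```

```text
[[424.1 133. ]
 [293.9 356. ]
 [418.7 442.3]
 [560.2 342.3]
 [592.2 175.5]]
cam in tool [ 0.06644237 -0.00118181 -0.17077751] cam axes in tool [[ 0.001 -0.966 -0.259]
 [ 1.     0.001 -0.   ]
 [ 0.    -0.259  0.966]]
[[562.67181822 322.18866832]
 [576.87240626 260.97103269]]
[[257.  262.9]
 [132.6 488.2]
 [304.5 543.9]
 [461.8 430.6]
 [473.8 275.3]]
-0.08 -0.021 [[263. 320.]] [[262. 296.]]
-0.08 0.021 [[387. 321.]] [[389. 296.]]
-0.045 -0.021 [[278. 271.]] [[277. 252.]]
-0.045 0.021 [[371. 271.]] [[372. 252.]]
0 -0.021 [[288. 235.]] [[288. 219.]]
0 0.021 [[359. 235.]] [[360. 219.]]
0.017 -0.021 [[291. 225.]] [[291. 211.]]
0.017 0.021 [[356. 225.]] [[357. 211.]]
[ -4.    3.5 -26.  -36.4 -41.  -59.7]
```

```bash
python3 - <<'E'
from h import *
S=dict(np.load('pics/side0.npz')); R=Ro.from_euler('xyz',[179.93,0,-165.29],degrees=True).as_matrix(); p=np.array([.1713,-.6525,.2154])
for q in ([0,0,0],[0,.044,.017],[0,-.044,.017],[0,.065,.017],[0,-.065,.017],[0,.065,-.047],[0,-.065,-.047]): print(q,proj(p+R@q,S).round(0))
cv2.imwrite('pics/side0g.png',cv2.resize(S['img'][120:320,0:130],None,fx=3,fy=3))
T=dict(np.load('pics/t2.npz')); p,R,_=now()
for q in ([0,0,0],[0,0,.017],[0,.021,.017],[0,-.021,.017],[0,0,-.047],[0,.04,-.08],[0,-.04,-.08],[0,.096,-.05],[0,-.096,-.05]): print(q,((proj(p+R@q,T)-[165,135])*[6,5.4]).round(0))
E
```

```text
[0, 0, 0] [[ 58. 286.]]
[0, 0.044, 0.017] [[ 70. 280.]]
[0, -0.044, 0.017] [[ 50. 312.]]
[0, 0.065, 0.017] [[ 74. 274.]]
[0, -0.065, 0.017] [[ 44. 321.]]
[0, 0.065, -0.047] [[ 66. 241.]]
[0, -0.065, -0.047] [[ 33. 283.]]
[0, 0, 0] [[621. 439.]]
[0, 0, 0.017] [[613. 428.]]
[0, 0.021, 0.017] [[574. 431.]]
[0, -0.021, 0.017] [[652. 426.]]
[0, 0, -0.047] [[643. 470.]]
[0, 0.04, -0.08] [[579. 500.]]
[0, -0.04, -0.08] [[737. 488.]]
[0, 0.096, -0.05] [[452. 486.]]
[0, -0.096, -0.05] [[825. 460.]]
```

View pics/side0g.png

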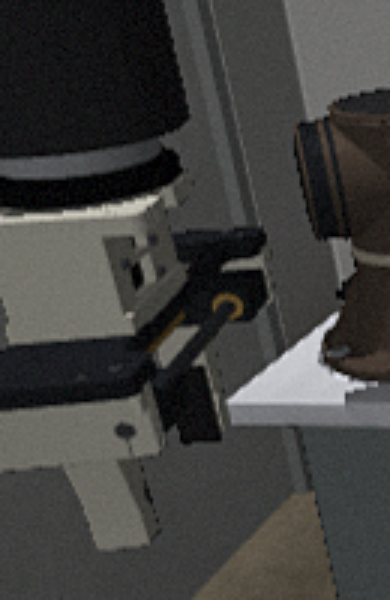

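```bash
python3 - <<'E'
from h import *
S=dict(np.load('pics/side0.npz')); R=Ro.from_euler('xyz',[179.93,0,-165.29],degrees=True).as_matrix(); p=np.array([.1713,-.6525,.2154])
for y in (-.065,-.044,.044,.065):
  for x in (-.0095,.0095): print(y,x,[proj(p+R@[x,y,z],S).round(0).tolist()[0] for z in (.017,0,-.047)])
o=S['img'][230:320,0:100]; cv2.imwrite('pics/side0h.png',cv2.resize(o,None,fx=6,fy=6,interpolation=cv2.INTER_CUBIC))
T=dict(np.load('pics/top0.npz')); print(proj(p,T))
E
```

```text
-0.065 -0.0095 [[52.0, 320.0], [49.0, 310.0], [41.0, 282.0]]
-0.065 0.0095 [[37.0, 322.0], [34.0, 312.0], [25.0, 284.0]]
-0.044 -0.0095 [[57.0, 311.0], [54.0, 302.0], [47.0, 274.0]]
-0.044 0.0095 [[43.0, 313.0], [40.0, 303.0], [31.0, 276.0]]
0.044 -0.0095 [[76.0, 279.0], [74.0, 271.0], [68.0, 247.0]]
0.044 0.0095 [[64.0, 281.0], [61.0, 272.0], [55.0, 248.0]]
0.065 -0.0095 [[80.0, 273.0], [78.0, 265.0], [72.0, 241.0]]
0.065 0.0095 [[68.0, 274.0], [66.0, 266.0], [59.0, 242.0]]
[[473.56998118 347.97680114]]
```

View pics/side0h.png

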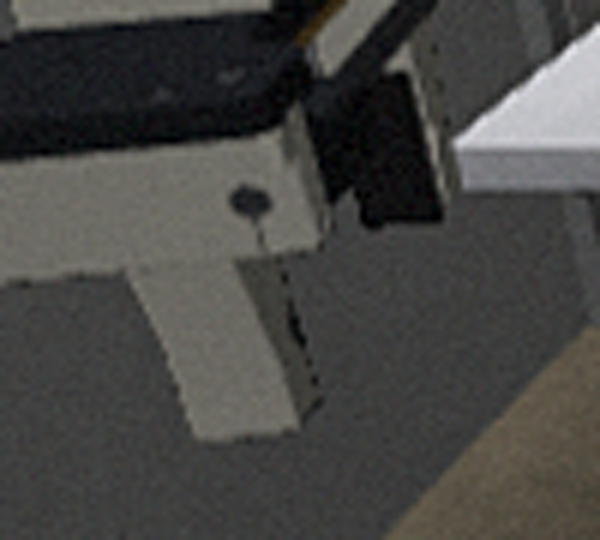

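```bash
python3 - <<'E'
from h import *
S=dict(np.load('pics/s2.npz')); cv2.imwrite('pics/s2z.png',cv2.resize(S['img'][155:215,260:340],None,fx=9,fy=9,interpolation=cv2.INTER_CUBIC))
p,R,o=now()
for q in ([0,0,.017],[0,0,0],[0,0,-.008],[0,-.021,.017],[0,-.021,-.008],[.0095,-.012,-.008],[-.0095,-.012,-.008],[0,0,-.047],[0,-.096,-.047]): print(q,((proj(p+R@q,S)-[260,155])*9).round(0))
E
```

```text
[0, 0, 0.017] [[385. 404.]]
[0, 0, 0] [[365. 373.]]
[0, 0, -0.008] [[355. 358.]]
[0, -0.021, 0.017] [[391. 443.]]
[0, -0.021, -0.008] [[360. 397.]]
[0.0095, -0.012, -0.008] [[334. 390.]]
[-0.0095, -0.012, -0.008] [[382. 370.]]
[0, 0, -0.047] [[306. 284.]]
[0, -0.096, -0.047] [[328. 467.]]
```

View pics/s2z.png

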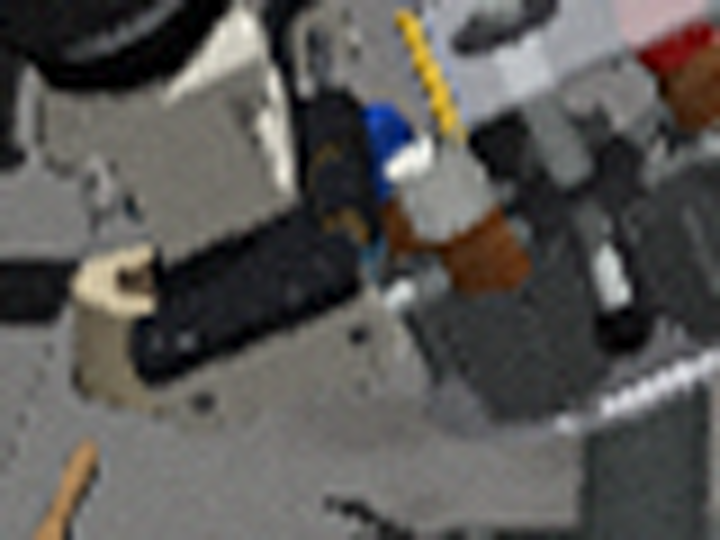

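The fingers appear about 25 mm shorter than the stated tip position, in both the side view and the wrist view. That would explain passing over the ball. I'll measure it on the first wrist picture.

```bash
python3 - <<'E'
from h import *
W=dict(np.load('pics/wrist0.npz')); cv2.imwrite('pics/w0z.png',cv2.resize(W['img'][210:330,140:510],None,fx=2.1,fy=4,interpolation=cv2.INTER_CUBIC))
R=Ro.from_euler('xyz',[179.93,0,-165.29],degrees=True).as_matrix(); p=np.array([.1713,-.6525,.2154])
for z in (.017,0,-.008,-.02):
  print(z,[((proj(p+R@[x,y,z],W)-[140,210])*[2.1,4]).round(0).tolist()[0] for x in(-.0095,.0095) for y in (-.044,-.055,.044,.055)])
E
```

```text
0.017 [[246.0, 129.0], [211.0, 129.0], [529.0, 129.0], [565.0, 129.0], [243.0, 18.0], [206.0, 18.0], [533.0, 18.0], [569.0, 18.0]]
0 [[234.0, 173.0], [195.0, 173.0], [542.0, 173.0], [581.0, 173.0], [230.0, 53.0], [190.0, 53.0], [547.0, 53.0], [586.0, 53.0]]
-0.008 [[227.0, 196.0], [187.0, 196.0], [549.0, 197.0], [590.0, 197.0], [223.0, 72.0], [182.0, 72.0], [554.0, 72.0], [595.0, 72.0]]
-0.02 [[217.0, 236.0], [174.0, 236.0], [561.0, 236.0], [604.0, 236.0], [212.0, 103.0], [167.0, 103.0], [566.0, 104.0], [611.0, 104.0]]
```

View pics/w0z.png

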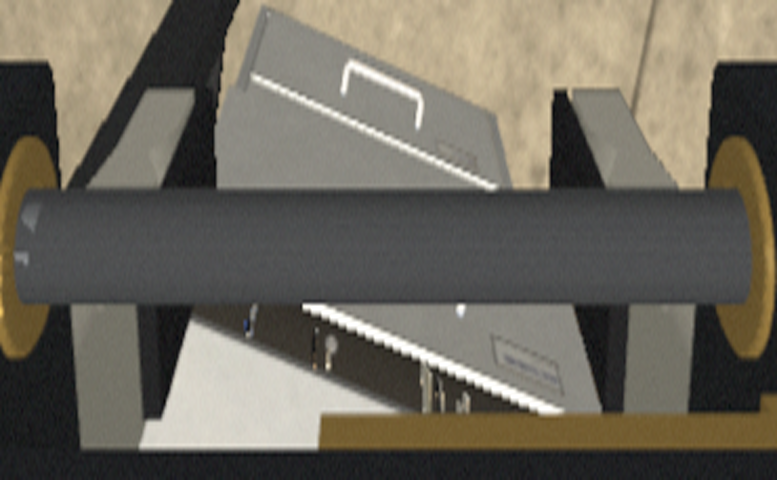

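Tip-edge rows and pad spacing put the real fingertips about 9 mm behind the reported TCP, against the stated 17 mm ahead. I'll use that measured value and re-plan; it also eases the reach.

```bash
cat >> h.py <<'E'
TIP=-0.009
def pp(a,z=52,rho=142,extra=4,tilt=30,roll=12):
    c=cen(a,rho,tool_half=(9.5,12),extra=extra);R=pushR(tilt,roll); return w2w([c[0],c[1],z],ST)[0]-R[:,2]*TIP,R
E
python3 - <<'E'
from h import *; from kin import *
for t,r in ((30,12),(30,5),(33,12)):
  for a,z in ((160,90),(160,50),(175,50),(194,50),(215,50),(237,50)):
    p,R=pp(a,z,tilt=t,roll=r); q,c=ik(p,R,Q0); print(t,r,a,z,round(c,2),q.round(0),p.round(3))
E
```

```text
30 12 160 90 40.05 [  40.   -8.  -58.   23.  -11. -147.] [0.484 0.143 0.151]
30 12 160 50 79.83 [  37.   -2.  -58.   21.   -4. -143.] [0.501 0.145 0.115]
30 12 175 50 45.54 [  35.   -3.  -58.   13.   -4. -132.] [0.493 0.107 0.109]
30 12 194 50 2.91 [  30.   -3.  -58.    9.   -3. -124.] [0.495 0.061 0.107]
30 12 215 50 0.0 [ 19.  -1. -45. -17. -16. -90.] [0.513 0.013 0.112]
30 12 237 50 0.0 [  8.   2. -35. -25. -24. -74.] [ 0.549 -0.028  0.126]
30 5 160 90 106.85 [  43.   -8.  -58.   33.  -18. -156.] [0.484 0.142 0.151]
30 5 160 50 206.49 [  39.   -2.  -58.   34.  -11. -153.] [0.501 0.144 0.115]
30 5 175 50 206.37 [  36.   -3.  -58.   24.  -10. -141.] [0.493 0.106 0.109]
30 5 194 50 120.74 [  30.   -3.  -58.   18.   -8. -130.] [0.495 0.06  0.107]
30 5 215 50 20.92 [  23.   -3.  -58.   19.   -5. -125.] [0.513 0.012 0.112]
30 5 237 50 0.0 [  18.   -0.  -49.    6.  -10. -107.] [ 0.549 -0.029  0.126]
33 12 160 90 138.55 [  40.   -9.  -58.   21.  -10. -144.] [0.485 0.143 0.151]
33 12 160 50 191.48 [  37.   -2.  -58.   17.   -2. -137.] [0.501 0.145 0.115]
33 12 175 50 117.15 [  34.   -3.  -58.    7.   -1. -126.] [0.493 0.107 0.109]
33 12 194 50 25.75 [  29.   -3.  -58.    4.   -1. -118.] [0.496 0.061 0.107]
33 12 215 50 0.0 [ 20.  -2. -47. -17. -10. -91.] [0.514 0.013 0.113]
33 12 237 50 0.0 [  8.   1. -36. -28. -21. -70.] [ 0.549 -0.028  0.127]
```

```bash
python3 - <<'E'
from h import *; from kin import *
for t,r in ((25,15),(28,20),(25,20),(28,24)):
  print(t,r,[(a,z,round(float(c),1),int(q[2]),int(q[4])) for a,z in ((160,90),(160,50),(175,50),(194,50),(237,50)) for q,c in [ik(*pp(a,z,tilt=t,roll=r),Q0)]])
for t,r in ((25,0),(25,5),(28,0),(22,0),(25,-5)):
  R=pushR(t,r); 
  for zz in (96,100):
    p=w2w([-65,0,zz],ST)[0]+R[:,2]*.028; q,c=ik(p,R,Q0); print('grasp',t,r,zz,round(float(c),2),q.round(0))
    ax=w2w([[0,0,0],[0,0,60]],ST); q,c=ik(p+ax[1]-ax[0],R,Q0); print('   up',round(float(c),2),q.round(0))
E
```

```text
25 15 [(160, 90, 0.0, -50, -17), (160, 50, 0.0, -51, -11), (175, 50, 0.0, -48, -14), (194, 50, 0.0, -42, -20), (237, 50, 0.0, -29, -33)]
28 20 [(160, 90, 0.0, -48, -14), (160, 50, 0.0, -45, -12), (175, 50, 0.0, -42, -17), (194, 50, 0.0, -37, -25), (237, 50, 0.0, -26, -37)]
25 20 [(160, 90, 0.0, -43, -22), (160, 50, 0.0, -41, -18), (175, 50, 0.0, -39, -22), (194, 50, 0.0, -36, -28), (237, 50, 0.0, -25, -40)]
28 24 [(160, 90, 0.0, -40, -21), (160, 50, 0.0, -38, -20), (175, 50, 0.0, -36, -25), (194, 50, 0.0, -33, -31), (237, 50, 0.0, -23, -42)]
grasp 25 0 96 0.0 [  33.   -2.  -51.   30.  -21. -142.]
   up 0.0 [  37.   -9.  -46.   23.  -33. -137.]
grasp 25 0 100 0.0 [  34.   -3.  -50.   29.  -22. -141.]
   up 0.0 [  37.   -9.  -46.   22.  -33. -136.]
grasp 25 5 96 0.0 [  32.   -2.  -46.   16.  -22. -129.]
   up 0.0 [  34.   -9.  -43.   13.  -32. -128.]
grasp 25 5 100 0.0 [  32.   -2.  -46.   16.  -23. -129.]
   up 0.0 [  34.   -9.  -42.   13.  -33. -128.]
grasp 28 0 96 0.0 [  30.   -3.  -57.   45.  -15. -153.]
   up 0.0 [  37.  -10.  -50.   29.  -28. -143.]
grasp 28 0 100 0.0 [  30.   -4.  -56.   43.  -16. -152.]
   up 0.0 [  37.  -10.  -50.   29.  -29. -142.]
grasp 22 0 96 0.0 [  34.   -1.  -46.   22.  -27. -134.]
   up 0.0 [  37.   -7.  -42.   18.  -37. -131.]
grasp 22 0 100 0.0 [  34.   -1.  -45.   21.  -28. -134.]
   up 0.0 [  37.   -7.  -42.   17.  -38. -131.]
grasp 25 -5 96 0.0 [  34.   -2.  -54.   42.  -23. -152.]
   up 0.0 [  39.   -8.  -48.   31.  -34. -144.]
grasp 25 -5 100 0.0 [  34.   -2.  -53.   41.  -24. -151.]
   up 0.0 [  39.   -9.  -48.   30.  -35. -144.]
```

```bash
sed -i 's/tilt=30,roll=12/tilt=28,roll=20/' h.py; python3 - <<'E'
from h import *
for a,z,x in ((194.4,80,24),(194.4,50,24),(194.4,50,8)): p,R=pp(a,z,extra=x); print(a,z,x,p.round(4),rel(p,R))
p0,R0=pp(194.4,50,extra=24)
for a in (196,202,209,216,222,228,233,237): p,R=pp(a,50,extra=0); print(a,(R0.T@(p-p0)).round(4))
E
```

```text
194.4 80 24 [0.4754 0.0778 0.1323] [0.0687, 0.1124, 0.0308, -0.0006, -0.001, -0.0009]
194.4 50 24 [0.4879 0.0795 0.1051] [0.0695, 0.1031, 0.0593, -0.0006, -0.001, -0.0009]
194.4 50 8 [0.4935 0.0646 0.1068] [0.0631, 0.0891, 0.055, -0.0006, -0.001, -0.0009]
196 [-0.0107 -0.0245 -0.0077]
202 [-0.0156 -0.0375 -0.0118]
209 [-0.0231 -0.0522 -0.0164]
216 [-0.0326 -0.066  -0.0206]
222 [-0.0422 -0.0771 -0.024 ]
228 [-0.0531 -0.0873 -0.027 ]
233 [-0.0632 -0.0949 -0.0292]
237 [-0.0717 -0.1005 -0.0308]
```

```bash
python3 -m handwheel '[[0.02,0.02,0,0,0,0],[0.05,0.06,0.012,0,0,0],[0.068,0.112,0.031,0,0,0],[0.068,0.112,0.031,0,0,0],[0.0695,0.105,0.05,0,0,0],[0.0695,0.103,0.059,0,0,0],[0.0695,0.103,0.059,0,0,0]]'
python3 - <<'E'
from h import *
p,R=pp(194.4,50,extra=24); print(rel(p,R))
E
python3 -m handwheel '[[-0.006,-0.013,-0.004,0,0,0],[-0.011,-0.025,-0.008,0,0,0],[-0.016,-0.038,-0.012,0,0,0],[-0.023,-0.052,-0.016,0,0,0],[-0.033,-0.066,-0.021,0,0,0],[-0.042,-0.077,-0.024,0,0,0],[-0.053,-0.087,-0.027,0,0,0],[-0.063,-0.095,-0.029,0,0,0]]'
python3 - <<'E'
from h import *
print(wheel('t3',200,272)); crop('t3')
E
```

```text
clock: 5.9
tool_pos: [0.4868, 0.0795, 0.1045]
orientation: [157.6, 26.0, 177.2]
force: [-0.8, -0.5, 0.5]
opening: 0.0001
[-0.0013, 0.0, -0.0, -0.0006, -0.0027, -0.001]
clock: 6.9
tool_pos: [0.5434, -0.023, 0.1246]
orientation: [157.6, 26.1, 177.2]
force: [-1.5, 1.5, -1.7]
opening: 0.0004
(np.float64(235.5), np.float64(3.111111111111111), np.int64(5))
```

View pics/t3c.png

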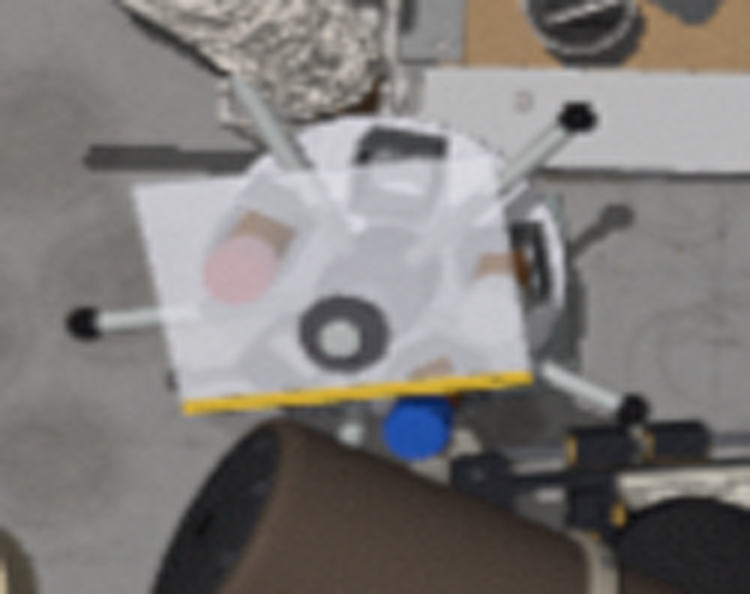

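The wheel turned 41°: the pushed ball is at crop (632,408) and the spoke is at 235.5°. Next is the spoke at 163.5°.

```bash
cat >> h.py <<'E'
def stroke(bar,end,n=14):
    p,R=pp(235.5 if False else bar,50,extra=24)
    p0,R0,_=now()
    print('above',rel(*pp(bar,88,extra=24)),'down',rel(p,R))
    for a in np.linspace(bar+1,end,n): q,_=pp(a,50,extra=0); print(round(a,1),(R.T@(q-p)).round(3).tolist())
E
python3 - <<'E'
from h import *
stroke(163.5,238,15)
ax=w2w([[0,0,0],[0,0,38]],ST); print('lift',(now()[1].T@(ax[1]-ax[0])).round(4))
E
```

```text
above [0.0509, 0.1827, 0.0179, -0.0015, -0.0007, 0.0] down [0.0519, 0.171, 0.0541, -0.0015, -0.0007, 0.0]
164.5 [0.004, -0.025, -0.008]
169.8 [0.006, -0.038, -0.013]
175.0 [0.008, -0.051, -0.017]
180.2 [0.008, -0.064, -0.021]
185.5 [0.007, -0.076, -0.025]
190.8 [0.005, -0.087, -0.029]
196.0 [0.002, -0.099, -0.032]
201.2 [-0.002, -0.11, -0.036]
206.5 [-0.008, -0.121, -0.039]
211.8 [-0.014, -0.132, -0.043]
217.0 [-0.022, -0.142, -0.046]
222.2 [-0.03, -0.152, -0.049]
227.5 [-0.04, -0.161, -0.051]
232.8 [-0.05, -0.169, -0.054]
238.0 [-0.062, -0.176, -0.056]
lift [-0.001   0.0117 -0.0361]
```

```bash
python3 -m handwheel '[[0.008,0.015,-0.015,0,0,0],[0.01,0.03,-0.034,0,0,0],[0.035,0.07,-0.022,0,0,0],[0.051,0.12,0,0,0,0],[0.051,0.183,0.018,0,0,0],[0.051,0.183,0.018,0,0,0],[0.051,0.175,0.04,0,0,0],[0.052,0.171,0.054,0,0,0]]'
python3 -m handwheel '[[0,0,0,0,0,0],[0.004,-0.02,-0.006,0,0,0],[0.006,-0.038,-0.013,0,0,0],[0.008,-0.051,-0.017,0,0,0],[0.008,-0.064,-0.021,0,0,0],[0.007,-0.076,-0.025,0,0,0],[0.005,-0.087,-0.029,0,0,0],[0.002,-0.099,-0.032,0,0,0]]'
python3 - <<'E'
from h import *
print(wheel('t4',180,252)); crop('t4')
p,R=pp(163.5,50,extra=24)
for a in (201,206,211.7,217,222.2,227.5,232.8,238): q,_=pp(a,50,extra=0); print(rel(q,R))
E
```

```text
clock: 7.95
tool_pos: [0.4986, 0.1603, 0.1152]
orientation: [157.6, 26.2, 177.4]
force: [-0.6, 0.1, -0.5]
opening: 0.0006
clock: 8.95
tool_pos: [0.4969, 0.0543, 0.1093]
orientation: [157.6, 26.3, 177.1]
force: [1.6, 2.6, 3.0]
opening: 0.0003
(np.float64(199.25), np.float64(4.888888888888889), np.int64(6))
[-0.0035, -0.0114, -0.0024, -0.0008, 0.0023, 0.0005]
[-0.0085, -0.0221, -0.0057, -0.0008, 0.0023, 0.0005]
[-0.0154, -0.0337, -0.0093, -0.0008, 0.0023, 0.0005]
[-0.023, -0.0441, -0.0124, -0.0008, 0.0023, 0.0005]
[-0.0315, -0.0536, -0.0153, -0.0008, 0.0023, 0.0005]
[-0.0411, -0.0626, -0.0179, -0.0008, 0.0023, 0.0005]
[-0.0516, -0.0708, -0.0202, -0.0008, 0.0023, 0.0005]
[-0.0628, -0.0779, -0.0222, -0.0008, 0.0023, 0.0005]
```

View pics/t4c.png

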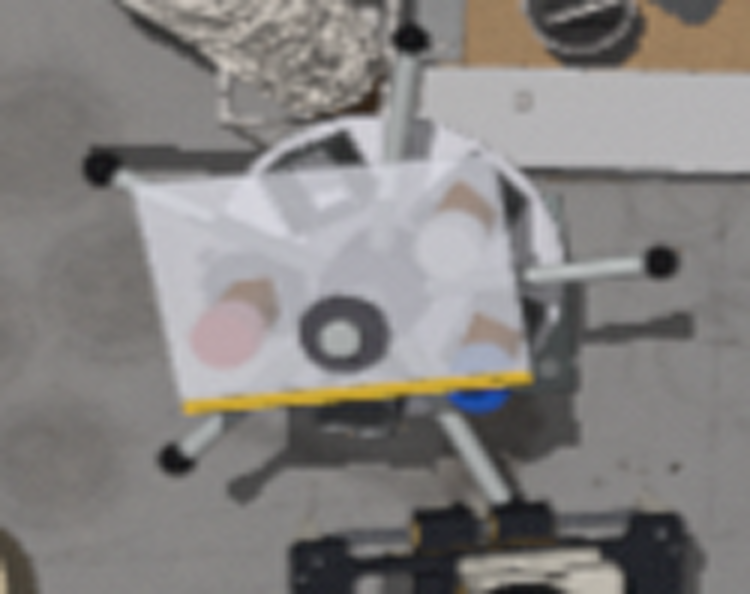

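The stroke is working: red is now at the left, crop (225,335), and the spoke is at 199°. Continuing.

```bash
python3 -m handwheel '[[-0.0035,-0.011,-0.002,0,0,0],[-0.0085,-0.022,-0.006,0,0,0],[-0.015,-0.034,-0.009,0,0,0],[-0.023,-0.044,-0.012,0,0,0],[-0.0315,-0.054,-0.015,0,0,0],[-0.041,-0.063,-0.018,0,0,0],[-0.0515,-0.071,-0.02,0,0,0],[-0.0625,-0.078,-0.022,0,0,0]]'
python3 - <<'E'
from h import *
a=wheel('t5',215,260); print(a)
stroke(a[0]-72,217,14)
E
```

```text
clock: 10.0
tool_pos: [0.552, -0.029, 0.1263]
orientation: [157.6, 26.1, 177.2]
force: [-0.8, 1.9, -1.0]
opening: 0.0003
(np.float64(239.125), np.float64(3.7777777777777777), np.int64(4))
above [0.0636, 0.1802, 0.015, -0.0016, -0.0002, 0.0001] down [0.0646, 0.1685, 0.0511, -0.0016, -0.0002, 0.0001]
168.1 [0.002, -0.025, -0.008]
171.9 [0.003, -0.034, -0.011]
175.6 [0.004, -0.044, -0.014]
179.4 [0.004, -0.053, -0.018]
183.2 [0.004, -0.062, -0.02]
186.9 [0.003, -0.07, -0.023]
190.7 [0.001, -0.079, -0.026]
194.4 [-0.001, -0.087, -0.028]
198.2 [-0.004, -0.095, -0.031]
202.0 [-0.007, -0.103, -0.034]
205.7 [-0.011, -0.111, -0.036]
209.5 [-0.015, -0.119, -0.038]
213.2 [-0.02, -0.127, -0.041]
217.0 [-0.025, -0.134, -0.043]
```

```bash
python3 -m handwheel '[[0.008,0.015,-0.015,0,0,0],[0.01,0.03,-0.034,0,0,0],[0.04,0.07,-0.022,0,0,0],[0.063,0.12,0,0,0,0],[0.063,0.18,0.015,0,0,0],[0.063,0.18,0.015,0,0,0],[0.064,0.173,0.035,0,0,0],[0.0645,0.168,0.051,0,0,0]]'
python3 -m handwheel '[[0,0,0,0,0,0],[0.002,-0.02,-0.006,0,0,0],[0.003,-0.034,-0.011,0,0,0],[0.004,-0.048,-0.016,0,0,0],[0.004,-0.062,-0.02,0,0,0],[0.001,-0.079,-0.026,0,0,0],[-0.003,-0.092,-0.03,0,0,0],[-0.007,-0.103,-0.034,0,0,0]]'
python3 - <<'E'
from h import *
a=wheel('t6',180,235); print(a)
p,R=pp(200,50)
for b in (205.7,209.5,213.2,216): q,_=pp(b,50,extra=0); print(b,rel(q,R))
E
```

```text
clock: 11.05
tool_pos: [0.495, 0.1511, 0.1132]
orientation: [157.6, 26.2, 177.4]
force: [-0.2, -0.0, 1.1]
opening: 0.0002
clock: 12.05
tool_pos: [0.501, 0.0398, 0.1111]
orientation: [157.6, 26.3, 177.1]
force: [2.0, 3.8, 1.2]
opening: 0.0002
(np.float64(205.5), np.float64(4.888888888888889), np.int64(7))
205.7 [-0.003, -0.0081, -0.0004, -0.0014, 0.0023, -0.0]
209.5 [-0.0074, -0.0159, -0.0028, -0.0014, 0.0023, -0.0]
213.2 [-0.0123, -0.0234, -0.005, -0.0014, 0.0023, -0.0]
216 [-0.0163, -0.0288, -0.0067, -0.0014, 0.0023, -0.0]
```

```bash
python3 -m handwheel '[[-0.003,-0.008,-0.0005,0,0,0],[-0.007,-0.014,-0.0025,0,0,0],[-0.009,-0.019,-0.004,0,0,0],[-0.0115,-0.022,-0.0048,0,0,0],[-0.0115,-0.022,-0.0048,0,0,0]]'
python3 - <<'E'
from h import *
a=wheel('t7',190,240); print(a); crop('t7')
E
```

```text
clock: 12.72
tool_pos: [0.5101, 0.0177, 0.1104]
orientation: [157.6, 26.1, 177.2]
force: [-0.7, 0.4, 0.9]
opening: 0.0001
(np.float64(215.75), np.float64(4.0), np.int64(6))
```

View pics/t7c.png

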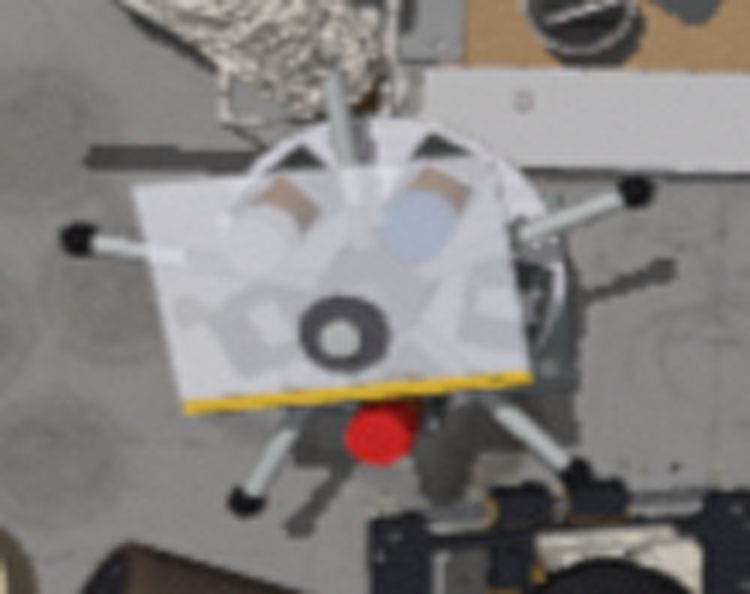

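Red cap is in front of the guard edge at crop (380,433). The spoke is at 215.75°, so red is at 179.75°, almost straight front. Retracting, opening the gripper and measuring the tube.

```bash
python3 - <<'E'
from h import *
R=toolR(25)
print(rel(w2w([-150,-20,130],ST)[0]-R[:,2]*TIP,R)); p0,R0,_=now(); ax=w2w([[0,0,0],[-20,10,45]],ST); print((R0.T@(ax[1]-ax[0])).round(3))
E
```

```text
[0.0202, 0.0544, -0.0677, 0.3117, 0.0501, -0.1567]
[ 0.02   0.02  -0.041]
```

```bash
python3 -m handwheel '[[0.01,0.01,-0.015,0,0,0],[0.02,0.02,-0.041,0,0,0],[0.02,0.054,-0.068,0.312,0.05,-0.157],[0.02,0.054,-0.068,0.312,0.05,-0.157],[0.02,0.054,-0.068,0.312,0.05,-0.157],[0.02,0.054,-0.068,0.312,0.05,-0.157]]' -1
python3 - <<'E'
from h import *
for n in('top','side','wrist'): snap(n,n[0]+'8')
crop('t8'); im=cv2.imread('pics/s8.png'); cv2.imwrite('pics/s8c.png',cv2.resize(im[100:240,235:395],None,fx=4.2,fy=4.2,interpolation=cv2.INTER_CUBIC))
print(now()[2]['joint_pos'].round(1),now()[0])
E
```

```text
clock: 13.52
tool_pos: [0.4551, 0.0284, 0.1701]
orientation: [177.7, 23.5, -174.1]
force: [1.2, -1.5, -0.0]
opening: 0.0546
[  35.9  -14.3  -55.5   19.8  -28.5 -135.2] [0.45434777 0.02875364 0.16938572]
```

View pics/t8c.png

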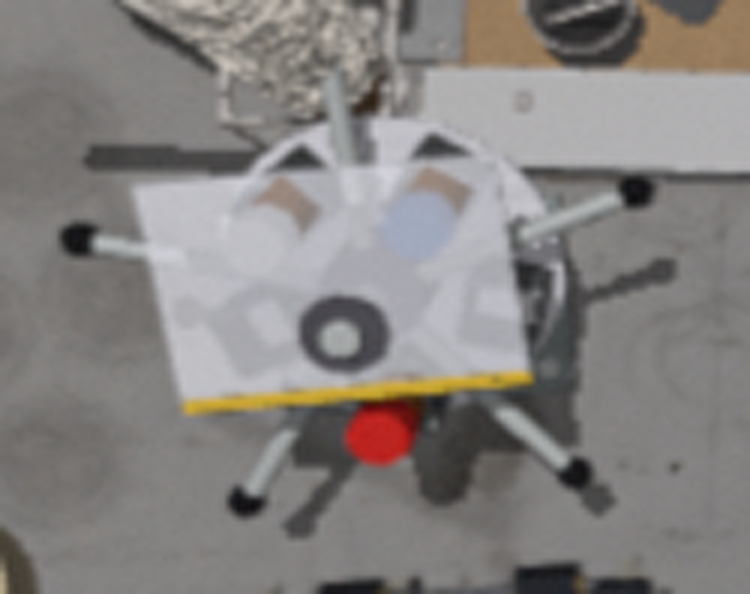

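View pics/s8c.png

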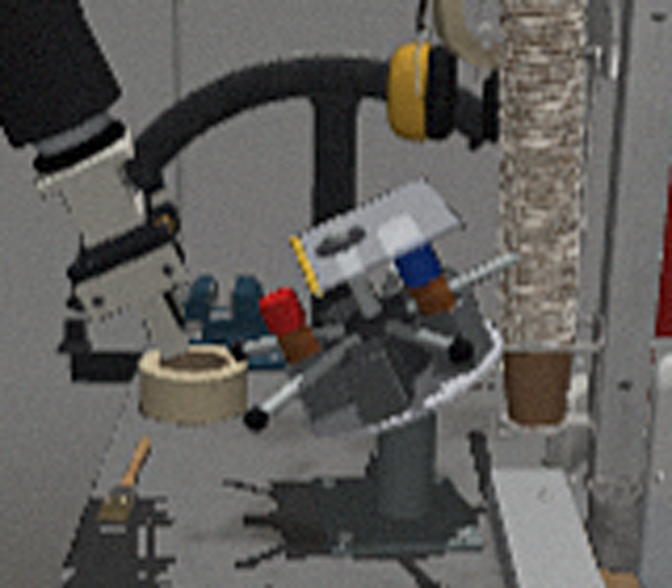

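View pics/w8.png

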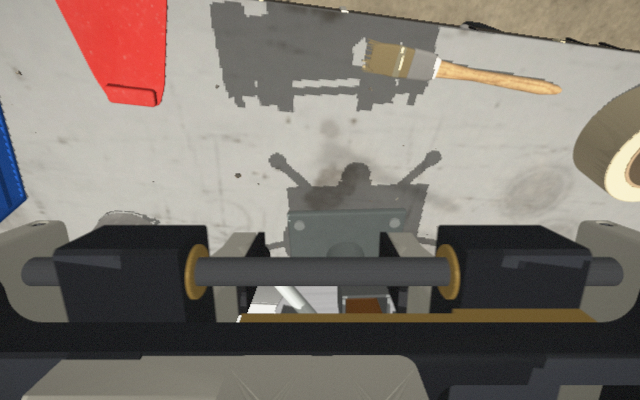

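The wrist view shows only the bench and the stand. In the side view the red cap is at crop (282,310), and the gripper's near finger tip is at about (185,345).

```bash
cat >> h.py <<'E'
def w_of(X): 
    Rz=Ro.from_euler('z',ST[2]).as_matrix(); q=(np.array(X)-[ST[0],ST[1],0])@Rz; return (q-[0,0,.13])@A*1000
def redmask(im,box):
    h=cv2.cvtColor(im,cv2.COLOR_BGR2HSV); m=cv2.inRange(h,(0,170,70),(6,255,255))|cv2.inRange(h,(172,170,70),(180,255,255))
    k=np.zeros_like(m); x0,y0,x1,y1=box; k[y0:y1,x0:x1]=m[y0:y1,x0:x1]; return k
def tri(a,b,T,S,x0=(.5,.05,.2)):
    f=lambda X:np.r_[proj(X,T)[0]-a,proj(X,S)[0]-b]
    r=least_squares(f,x0); return r.x,r.fun
E
python3 - <<'E'
from h import *
T=dict(np.load('pics/t8.npz'));S=dict(np.load('pics/s8.npz'))
ct=[];
for s,b in ((T,(210,195,245,235)),(S,(290,160,315,190))):
    m=redmask(s['img'],b); yy,xx=np.nonzero(m); print(len(xx),xx.min(),xx.max(),yy.min(),yy.max()); ct.append((xx.mean(),yy.mean()))
    print('minrect',cv2.minAreaRect(np.c_[xx,yy].astype(np.float32)))
X,r=tri(ct[0],ct[1],T,S); print(ct,X,r,'wheel',w_of(X))
# nominal cap
foot=np.array([-65,0,6.]);
for z in (86,101,116): print(z,proj(w2w([-65,0,z],ST),T),proj(w2w([-65,0,z],ST),S))
p=np.array([.45435,.02875,.16938]);R=Ro.from_euler('xyz',[177.7,23.5,-174.1],degrees=True).as_matrix()
for q in ([.0095,-.04,-.009],[-.0095,-.04,-.009],[.0095,-.04,.017],[-.0095,-.04,.017]): print(q,(proj(p+R@q,S)-[235,100])*4.2)
E
```

```text
102 223 234 209 220
minrect ((228.5, 214.00003051757812), (9.838699340820312, 12.074767112731934), 26.56505012512207)
83 297 306 169 179
minrect ((301.79998779296875, 174.10000610351562), (9.838699340820312, 8.497057914733887), 63.43495178222656)
[(np.float64(228.3235294117647), np.float64(214.41176470588235)), (np.float64(301.68674698795184), np.float64(173.87951807228916))] [0.53743983 0.07504687 0.19085744] [-0.00135377 -0.04998513 -0.05725911  0.00465038] wheel [-67.58948239  -0.84652584  98.66624701]
86 [[228.63457967 212.14666605]] [[303.78817052 176.62554781]]
101 [[227.7604488  213.86334457]] [[301.99836992 172.91851692]]
116 [[226.8650161  215.62185708]] [[300.19231738 169.17782503]]
[0.0095, -0.04, -0.009] [[160.00171983 363.52238636]]
[-0.0095, -0.04, -0.009] [[182.29722688 353.89325496]]
[0.0095, -0.04, 0.017] [[174.00223885 391.64365596]]
[-0.0095, -0.04, 0.017] [[196.11099696 382.12071126]]
```

The triangulated cap middle is at wheel (-67.6, -0.8, 98.7), close to nominal. The finger tip in the side view again matches the 9 mm offset. Moving above the cap.

```bash
python3 - <<'E'
from h import *
R=toolR(25)
for z in (135,81): print(z,rel(w2w([-67,-.8,z],ST)[0]-R[:,2]*TIP,R))
E
```

```text
135 [-0.0887, 0.0375, -0.0106, 0.0313, -0.0265, -0.024]
81 [-0.0901, 0.0359, 0.0433, 0.0313, -0.0265, -0.024]
```

```bash
python3 -m handwheel '[[-0.03,0.0375,-0.013,0.031,-0.026,-0.024],[-0.06,0.0375,-0.011,0.031,-0.026,-0.024],[-0.0885,0.0375,-0.011,0.031,-0.026,-0.024],[-0.0885,0.0375,-0.011,0.031,-0.026,-0.024],[-0.0885,0.0375,-0.011,0.031,-0.026,-0.024]]' -1
python3 - <<'E'
from h import *
R=toolR(25)
for z in (135,81): print(z,rel(w2w([-67,-.8,z],ST)[0]-R[:,2]*TIP,R))
for n in('top','wrist','side'): snap(n,n[0]+'9')
crop('t9');im=cv2.imread('pics/s9.png'); cv2.imwrite('pics/s9c.png',cv2.resize(im[100:240,235:395],None,fx=4.2,fy=4.2,interpolation=cv2.INTER_CUBIC))
E
```

```text
clock: 14.3
tool_pos: [0.5263, 0.071, 0.215]
orientation: [179.9, 24.8, -172.9]
force: [0.3, -0.6, -0.9]
opening: 0.0874
135 [-0.0008, 0.0026, -0.0006, -0.0015, -0.0032, -0.0058]
81 [-0.001, 0.0027, 0.0534, -0.0015, -0.0032, -0.0058]
```

View pics/w9.png

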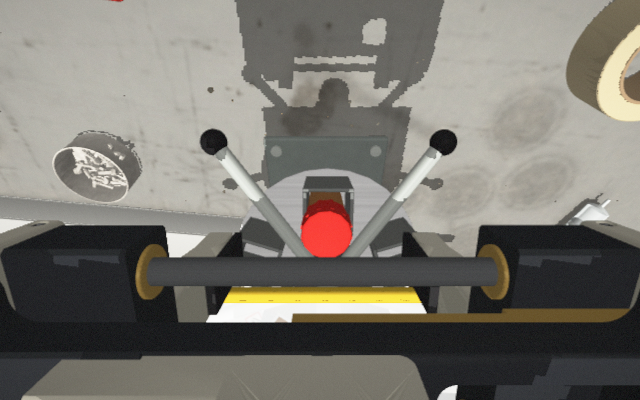

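View pics/s9c.png

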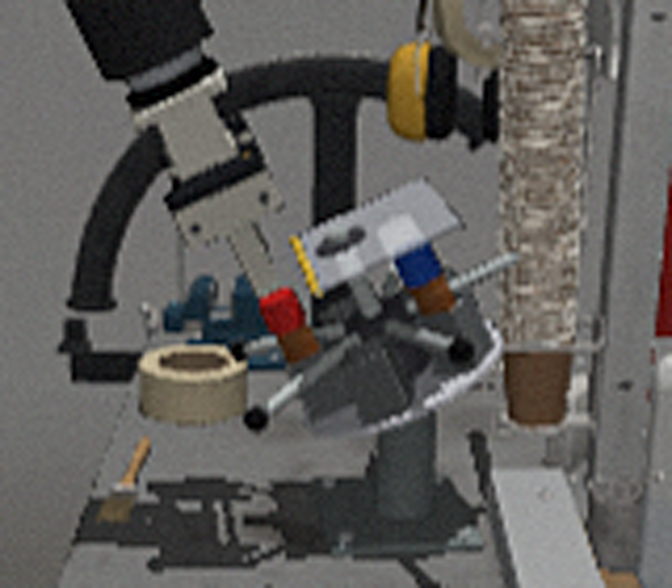

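In the wrist view the red cap is at (327,228), nearly midway between the fingers. In the side view the near finger lines up with the cap at crop (283,310), clear of the yellow edge. Descending.

```bash
python3 -m handwheel '[[-0.001,0.0027,0.014,0,-0.003,-0.005],[-0.001,0.0027,0.028,0,-0.003,-0.005],[-0.001,0.0027,0.042,0,-0.003,-0.005],[-0.001,0.0027,0.053,0,-0.003,-0.005],[-0.001,0.0027,0.053,0,-0.003,-0.005]]' -1
python3 - <<'E'
from h import *
snap('wrist','w10'); s=snap('side','s10'); print(w_of(now()[0]+now()[1][:,2]*TIP))
im=cv2.imread('pics/s10.png'); cv2.imwrite('pics/s10c.png',cv2.resize(im[130:215,265:345],None,fx=7,fy=7,interpolation=cv2.INTER_CUBIC))
E
```

```text
clock: 15.08
tool_pos: [0.5489, 0.077, 0.1674]
orientation: [-179.9, 25.0, -172.4]
force: [-0.5, -0.8, 0.9]
opening: 0.0877
[-6.59887171e+01 -6.09799480e-02  8.23211443e+01]
```

View pics/s10c.png

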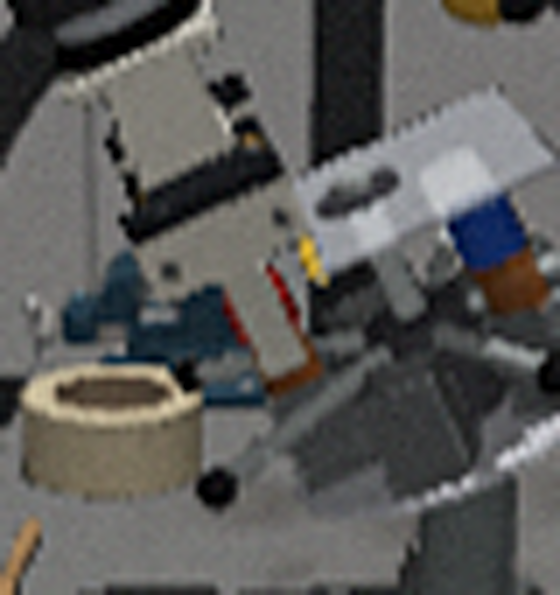

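View pics/w10.png

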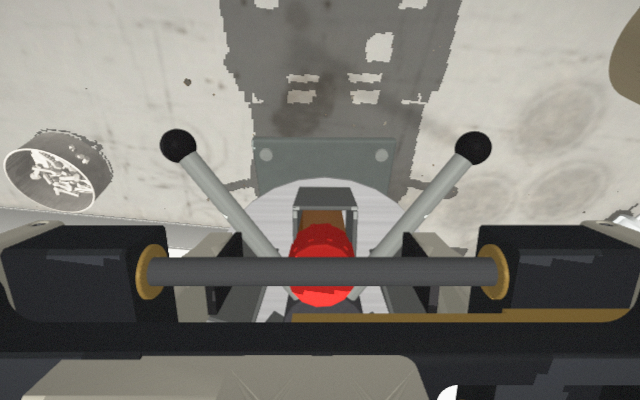

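The fingers straddle the red cap: its centre is at wrist (322,263), and the tip reaches just past the cap's lower edge in the side view. Closing.

```bash
python3 -m handwheel '[[0,0,0,0,0,0],[0,0,0,0,0,0],[0,0,0,0,0,0],[0,0,0,0,0,0],[0,0,0,0,0,0],[0,0,0,0,0,0],[0,0,0,0,0,0],[0,0,0,0,0,0]]' 1
python3 - <<'E'
from h import *
p,R,_=now(); a=w2w([[0,0,0],[-6,0,75],[-30,0,105]],ST); print([(R.T@(x-a[0])).round(4).tolist() for x in a[1:]])
E
```

```text
clock: 16.18
tool_pos: [0.5496, 0.0776, 0.1683]
orientation: [-179.9, 25.1, -172.4]
force: [-0.6, 0.0, -0.0]
opening: 0.0312
[[0.0059, -0.0001, -0.075], [0.0298, -0.0001, -0.105]]
```

Gripped (31 mm opening). Drawing out along the axis.

```bash
python3 -m handwheel '[[0,0,-0.01,0,0,0],[0,0,-0.025,0,0,0],[0,0,-0.04,0,0,0],[0,0,-0.055,0,0,0],[0.002,0,-0.07,0,0,0],[0.01,0,-0.085,0,0,0],[0.03,0,-0.105,0,0,0],[0.03,0,-0.105,0,0,0]]'
python3 - <<'E'
from h import *
for n in('top','wrist','side'): snap(n,n[0]+'11')
crop('t11');im=cv2.imread('pics/s11.png'); cv2.imwrite('pics/s11c.png',cv2.resize(im[100:240,235:395],None,fx=4.2,fy=4.2,interpolation=cv2.INTER_CUBIC))
print(now()[0],now()[2]['joint_pos'].round(0))
E
```

```text
clock: 17.18
tool_pos: [0.4773, 0.0683, 0.2519]
orientation: [180.0, 25.2, -172.4]
force: [0.2, 0.1, -0.7]
opening: 0.031
[0.47858284 0.06856216 0.25093224] [  42.  -17.  -47.   22.  -41. -139.]
```

View pics/s11c.png

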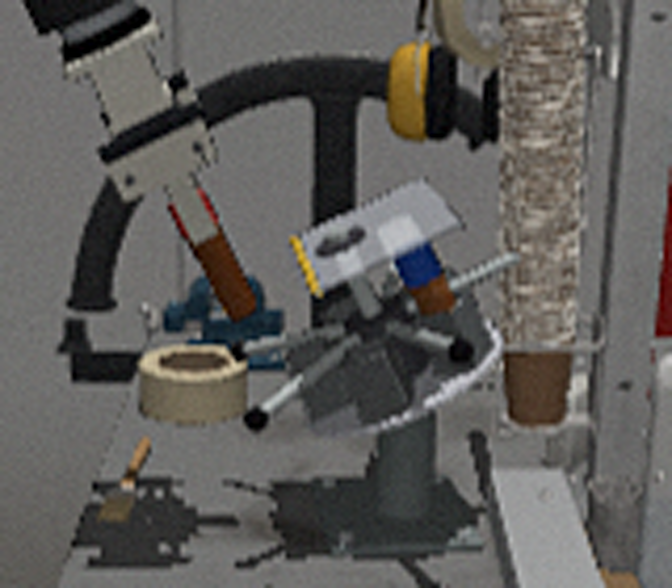

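View pics/w11.png

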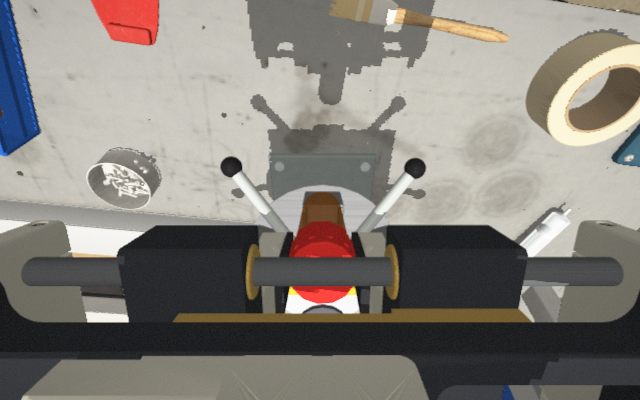

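The tube is out of its cup, held along the tool axis: its foot is at side crop (240,318) and the cap is at wrist (322,260). Now to above the near hole, turning the tool upright.

```bash
python3 - <<'E'
from h import *; from kin import *
rc=np.array([.4907,-.3106]); u=np.array([.975,-.2225]); near=rc-.06*u; print(near)
for yaw in (7.5,-13):
    R=toolR(0,np.radians(yaw)); 
    for p in ([near[0],near[1],.21],[near[0],near[1],.073],[.44,-.1,.25]): print(yaw,[x.round(1) for x in ik(np.array(p),R,Q0+[[-30,10,-10,0,-70,-60]])])
R=toolR(0,np.radians(-13)); print(rel([near[0],near[1],.22],R), rel([.44,-.08,.26],R))
E
```

```text
[ 0.4322  -0.29725]
7.5 [array([-13. ,   6.6, -18.7,  -0. , -64.8, -69.5]), np.float64(0.0)]
7.5 [array([-13. ,  14.6, -28.9,  -0. , -46.5, -69.5]), np.float64(0.0)]
7.5 [array([ 12.4,  -2.5, -22.9,   0. , -69.7, -94.9]), np.float64(0.0)]
-13 [array([-13. ,   6.6, -18.7,  -0. , -64.8, -90. ]), np.float64(0.0)]
-13 [array([-13. ,  14.6, -28.9,  -0. , -46.5, -90. ]), np.float64(0.0)]
-13 [array([  12.4,   -2.5,  -22.9,   -0. ,  -69.7, -115.4]), np.float64(0.0)]
[0.0984, -0.3565, -0.0117, 0.078, 0.4336, 0.353] [0.0485, -0.1422, -0.0326, 0.078, 0.4336, 0.353]
```

```bash
python3 -m handwheel '[[0.02,-0.03,-0.01,0.02,0.1,0.08],[0.03,-0.07,-0.025,0.05,0.25,0.2],[0.0485,-0.12,-0.033,0.078,0.38,0.3],[0.06,-0.18,-0.03,0.078,0.434,0.353],[0.075,-0.235,-0.022,0.078,0.434,0.353],[0.09,-0.29,-0.016,0.078,0.434,0.353],[0.098,-0.335,-0.012,0.078,0.434,0.353],[0.0985,-0.3565,-0.012,0.078,0.434,0.353]]'
python3 -m handwheel '[[0,0,0,0,0,0],[0,0,0,0,0,0],[0,0,0,0,0,0]]'
python3 - <<'E'
from h import *
R=toolR(0,np.radians(-13)); print(rel([.4322,-.29725,.22],R))
for n in('top','wrist','side'): snap(n,n[0]+'12')
im=cv2.imread('pics/t12.png'); cv2.imwrite('pics/t12c.png',cv2.resize(im[180:290,290:430],None,fx=5,fy=5,interpolation=cv2.INTER_CUBIC))
im=cv2.imread('pics/s12.png'); cv2.imwrite('pics/s12c.png',cv2.resize(im[150:310,190:350],None,fx=3.7,fy=3.7,interpolation=cv2.INTER_CUBIC))
E
```

```text
clock: 18.32
tool_pos: [0.4311, -0.2999, 0.2182]
orientation: [-180.0, -0.2, 166.8]
force: [0.3, 0.9, -1.0]
opening: 0.0315
clock: 18.7
tool_pos: [0.4319, -0.2969, 0.2202]
orientation: [-180.0, -0.0, 167.0]
force: [-0.6, -0.2, -0.3]
opening: 0.0316
[-0.0003, -0.0003, 0.0002, -0.0006, -0.0005, 0.0005]
```

View pics/s12c.png

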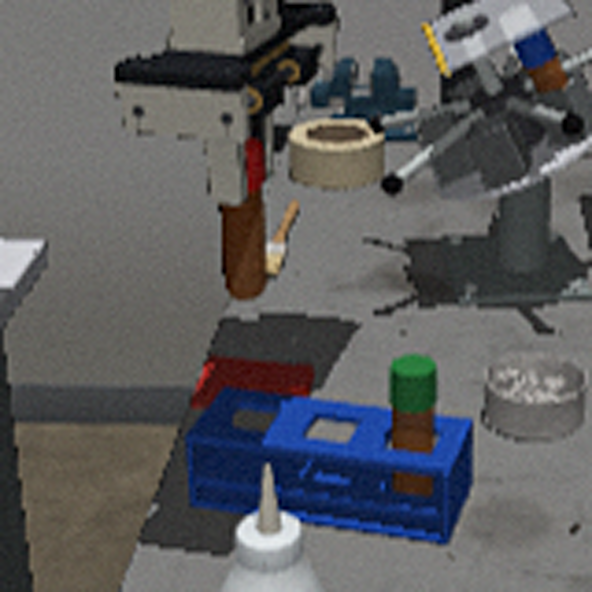

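View pics/w12.png

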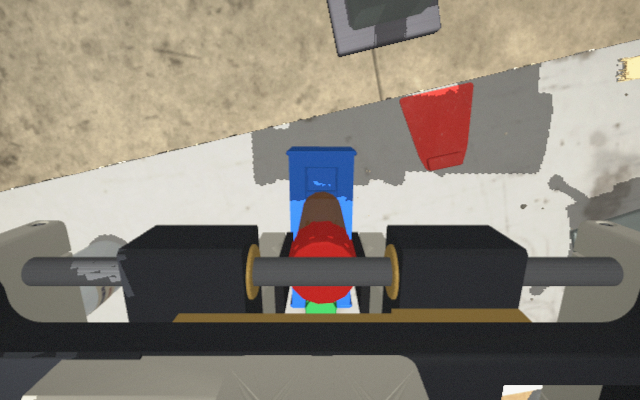

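View pics/t12c.png

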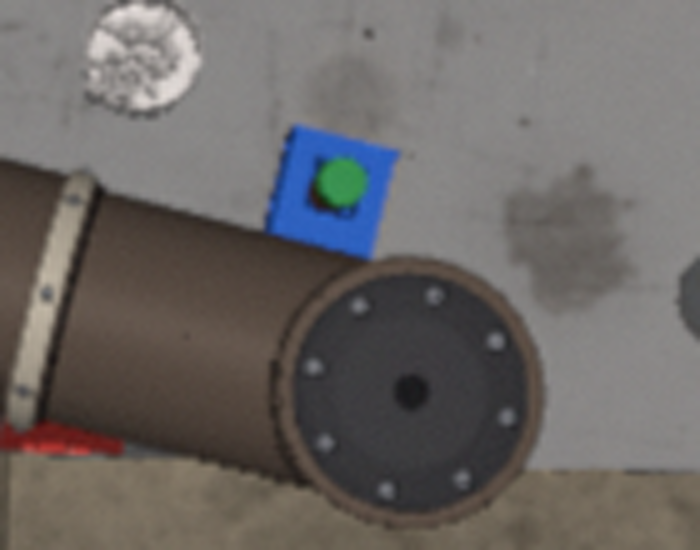

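```bash
python3 - <<'E'
from h import *
S=dict(np.load('pics/s12.npz'));W=dict(np.load('pics/w12.npz')); p,R,_=now()
for zt in (.06,.067,.074): print(zt,'side',((proj(p+R@[0,0,zt],S)-[190,150])*3.7).round(1),'wrist centre/near edge',proj(p+R@[0,0,zt],W).round(1),proj(p+R@[.01,0,zt],W).round(1),proj(p+R@[.015,0,zt-.007],W).round(1))
print('side cap/amber axis',[((proj(p+R@[0,0,z],S)-[190,150])*3.7).round(0).tolist() for z in (0,.02,.04)])
print('hole',proj([[.4322,-.29725,.058]],W), proj([[.4322,-.29725,.006]],W))
# amber columns in side
im=S['img']; h=cv2.cvtColor(im,cv2.COLOR_BGR2HSV); m=cv2.inRange(h,(3,100,30),(20,255,190))
for r in range(204,234,3):
    xs=np.nonzero(m[r,235:275])[0]+235; print(r,xs.min() if len(xs) else None,xs.max() if len(xs) else None,len(xs))
im=W['img'];cv2.imwrite('pics/w12c.png',cv2.resize(im[130:330,240:400],None,fx=3,fy=3,interpolation=cv2.INTER_CUBIC))
E
```

```text
0.06 side [[243.9 282.1]] wrist centre/near edge [[323.5 208.6]] [[323.5 196.1]] [[323.6 191.9]]
0.067 side [[244.3 291.3]] wrist centre/near edge [[323.5 206.1]] [[323.5 193.9]] [[323.5 189.8]]
0.074 side [[244.7 300.4]] wrist centre/near edge [[323.4 203.7]] [[323.4 191.9]] [[323.5 187.8]]
side cap/amber axis [[[240.0, 201.0]], [[241.0, 229.0]], [[243.0, 256.0]]]
hole [[322.87442592 182.40383724]] [[322.77851868 174.11478294]]
204 256 269 6
207 250 269 14
210 250 268 14
213 250 266 13
216 250 260 11
219 251 261 11
222 251 261 11
225 251 261 11
228 252 260 9
231 None None 0
```

View pics/w12c.png

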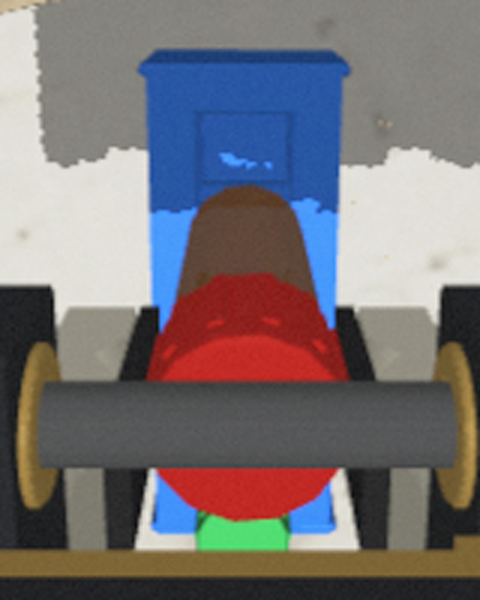

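Tube and hole line up. The foot is at wrist (322,192), where the model puts it. The hole's near edge is at row 167, col 322, within about 1 mm of the plan. Lowering.

```bash
python3 -m handwheel '[[0,0,0.02,0,0,0],[0,0,0.04,0,0,0],[0,0,0.06,0,0,0],[0,0,0.08,0,0,0],[0,0,0.098,0,0,0],[0,0,0.11,0,0,0],[0,0,0.122,0,0,0],[0,0,0.132,0,0,0]]'
python3 - <<'E'
from h import *
print(now()[0],now()[2]['force'])
for n in('wrist','side'): snap(n,n[0]+'13')
im=cv2.imread('pics/s13.png'); cv2.imwrite('pics/s13c.png',cv2.resize(im[190:310,220:340],None,fx=4.8,fy=4.8,interpolation=cv2.INTER_CUBIC))
E
```

```text
clock: 19.85
tool_pos: [0.4319, -0.2975, 0.0878]
orientation: [-180.0, -0.0, 167.0]
force: [0.8, -0.6, -0.8]
opening: 0.0314
[ 0.43187361 -0.2975383   0.08784473] [ 0.8008537  -0.59108169 -0.78189477]
```

View pics/s13c.png

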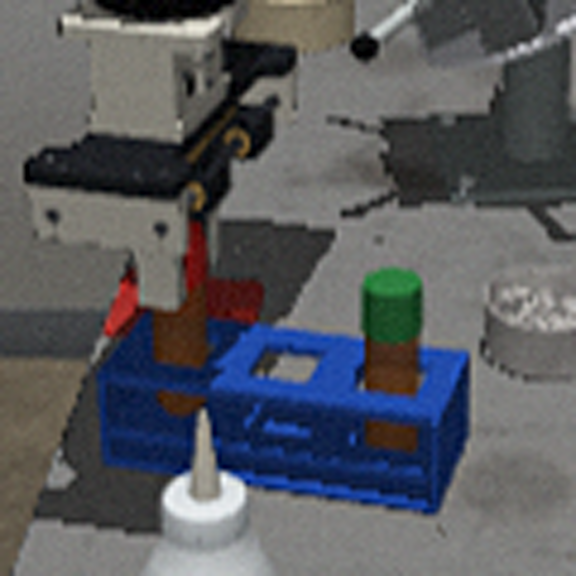

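The tube is entering the near hole without contact force; its foot shows between the plates at crop (180,405). Lowering the rest slowly.

```bash
python3 -m handwheel '[[0,0,0.004,0,0,0],[0,0,0.008,0,0,0],[0,0,0.011,0,0,0],[0,0,0.013,0,0,0],[0,0,0.013,0,0,0]]'
python3 -m handwheel '[[0,0,0.002,0,0,0],[0,0,0.002,0,0,0]]'
```

```text
clock: 20.58
tool_pos: [0.4316, -0.2976, 0.0751]
orientation: [-180.0, -0.0, 167.0]
force: [-0.6, 0.1, -1.1]
opening: 0.0315
clock: 20.82
tool_pos: [0.4316, -0.2976, 0.0731]
orientation: [-180.0, -0.0, 167.0]
force: [0.3, 0.1, -1.7]
opening: 0.0318
```

```bash
for i in 1 2 3; do python3 -m handwheel '[[0,0,0.001,0,0,0],[0,0,0.002,0,0,0],[0,0,0.002,0,0,0]]' | egrep 'tool_pos|force'; done
```

```text
tool_pos: [0.4325, -0.298, 0.0727]
force: [-1.8, 1.7, 11.7]
tool_pos: [0.4339, -0.2987, 0.0724]
force: [-3.9, 2.3, 22.1]
tool_pos: [0.4355, -0.2993, 0.0717]
force: [-3.0, 3.7, 30.7]
```

Contact came at TCP z ≈ 0.073, exactly the predicted floor height, so the tube is on the floor. Easing off the press, then looking before release.

```bash
python3 -m handwheel '[[0,0,-0.003,0,0,0],[0,0,-0.006,0,0,0],[0,0,-0.006,0,0,0]]' 
python3 - <<'E'
from h import *
for n in('wrist','side'): snap(n,n[0]+'14')
im=cv2.imread('pics/s14.png'); cv2.imwrite('pics/s14c.png',cv2.resize(im[190:310,220:340],None,fx=4.8,fy=4.8,interpolation=cv2.INTER_CUBIC))
E
```

```text
clock: 22.32
tool_pos: [0.4324, -0.2977, 0.0734]
orientation: [-180.0, 0.0, 167.0]
force: [2.9, -0.2, -0.2]
opening: 0.0315
```

View pics/s14c.png

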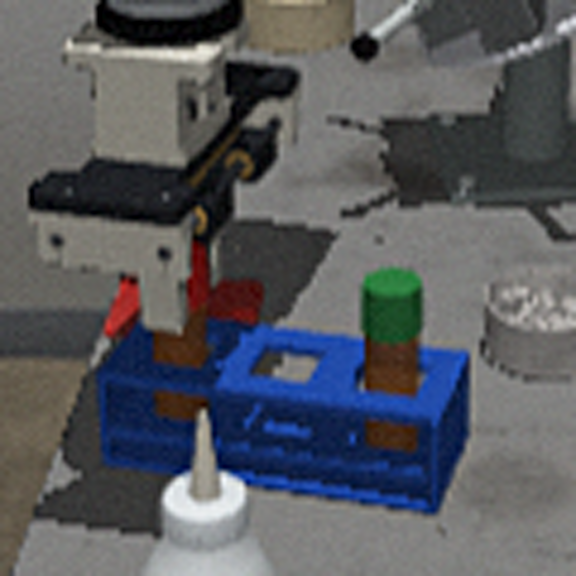

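The tube now reaches behind the lower plate just like the green one. Releasing and rising straight up.

```bash
python3 -m handwheel '[[0,0,0,0,0,0],[0,0,0,0,0,0],[0,0,0,0,0,0],[0,0,0,0,0,0],[0,0,0,0,0,0],[0,0,0,0,0,0],[0,0,0,0,0,0],[0,0,0,0,0,0]]' -1
python3 -m handwheel '[[0,0,-0.015,0,0,0],[0,0,-0.035,0,0,0],[0,0,-0.06,0,0,0],[0,0,-0.09,0,0,0],[0,0,-0.13,0,0,0],[0.02,0.05,-0.16,0,0,0],[0.03,0.11,-0.18,0,0,0],[0.03,0.17,-0.18,0,0,0]]'
python3 - <<'E'
from h import *
for n in('top','wrist','side'): snap(n,n[0]+'15')
im=cv2.imread('pics/t15.png'); cv2.imwrite('pics/t15c.png',cv2.resize(im[135:285,165:465],None,fx=2.6,fy=3,interpolation=cv2.INTER_CUBIC))
im=cv2.imread('pics/s15.png'); cv2.imwrite('pics/s15c.png',cv2.resize(im[130:390,200:400],None,fx=2.3,fy=2.3,interpolation=cv2.INTER_CUBIC)[:600])
E
```

```text
clock: 23.42
tool_pos: [0.4317, -0.2976, 0.0733]
orientation: [-180.0, -0.0, 167.0]
force: [-0.7, 0.6, -0.4]
opening: 0.0874
clock: 24.42
tool_pos: [0.4413, -0.1239, 0.2564]
orientation: [180.0, 0.3, 166.9]
force: [0.6, -0.1, 0.2]
opening: 0.0877
```

View pics/t15c.png

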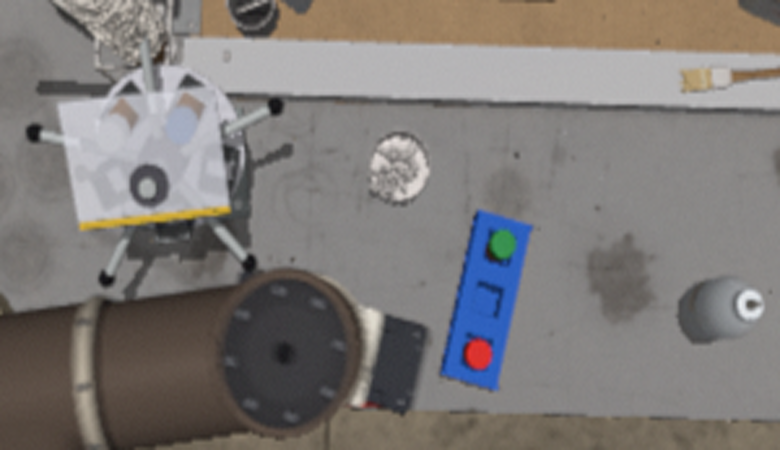

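View pics/s15c.png

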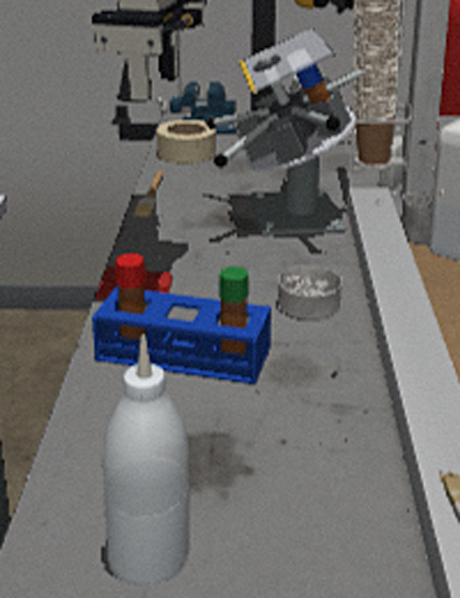

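The top view shows the red cap in the near hole at crop (479,354), green in the far hole, and the blue and white tubes still in the wheel. In the side view red stands upright beside green. One numeric check, then I'll hand in.

```bash
python3 -m handwheel '[[0,0,0,0,0,0],[0,0,0,0,0,0],[0,0,0,0,0,0]]'; python3 - <<'E'
from h import *
T=snap('top','t16');S=snap('side','s16')
def cent(m): yy,xx=np.nonzero(m); return xx.mean(),yy.mean()
for nm,bt,bs in (('red',(335,235,365,275),(245,235,266,256)),):
    print(nm,tri(cent(redmask(T['img'],bt)),cent(redmask(S['img'],bs)),T,S,(.43,-.3,.1)))
def g(im,b):
    m=cv2.inRange(cv2.cvtColor(im,cv2.COLOR_BGR2HSV),(50,80,30),(80,255,255));k=np.zeros_like(m);k[b[1]:b[3],b[0]:b[2]]=m[b[1]:b[3],b[0]:b[2]];return k
print('green',tri(cent(g(T['img'],(345,205,375,230))),cent(g(S['img'],(285,235,315,270))),T,S,(.55,-.32,.1)))
b0=dict(np.load('pics/top0.npz'))['img'][220:260,420:465].astype(int); print('bottle diff',abs(b0-T['img'][220:260,420:465]).mean())
print('wheel',wheel('t17',190,240)); print(ctrl.get_obs()['clock'],abs(ctrl.get_obs()['qvel']).max())
print(ctrl.close_job())
E
```

```text
clock: 24.95
tool_pos: [0.4405, -0.1261, 0.253]
orientation: [-179.9, -0.1, 166.9]
force: [0.8, -0.6, 0.9]
opening: 0.0875
red (array([ 0.43028896, -0.29689685,  0.0984586 ]), array([ 0.00873993,  0.06966125,  0.05672114, -0.00063374]))
green (array([ 0.549086  , -0.32482084,  0.09973343]), array([ 0.00069701,  0.01742332,  0.01359948, -0.00097859]))
bottle diff 4.608888888888889
wheel (np.float64(215.75), np.float64(4.0), np.int64(6))
25.1 0.33058420042073816
the job is handed in; nothing more can be done
None
```

The red-capped tube is standing upright and right down in the near hole of the blue rack, and I handed the job in at about 25 s. I turned the wheel about 165° anticlockwise in three strokes until red stood at the gap. Then I drew the tube out along the wheel's axis and lowered it until it met the hole's floor.

**Last checks:**
- **Red tube:** the middle of its cap is at (0.430, -0.297, 0.098). The height matches the green tube's cap to about 1 mm, and the position is within 2 mm of the hole. It met the floor at the predicted height.
- **Other tubes:** green is still in the far hole, and blue and white are still in the wheel. The wheel has stayed where it was left, with red's cup at 179.75° against 180° for straight front.
- **Squeeze bottle:** it looks unmoved in the pictures. The before/after comparison gave a mean difference of about 4.6 grey levels, which I took as image noise.
- **Robot:** the gripper is open and touching nothing.

**What went wrong or disagreed:**
- **Fingertip position:** the pictures put the fingertips about 9 mm behind the TCP, against the stated 17 mm ahead. My first stroke passed over the spoke without touching it because of this. I used the measured value from then on, and it matched at the grasp and at the hole floor.
- **Reach:** the first tool tilts I tried ran into an elbow joint limit, so I chose different ones for the pushes.
- **Seating force:** pressing the tube to confirm it was down peaked at about 31 N at the wrist. I eased that off before releasing.

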